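Load the adapter sleeves into the bench dryer and start it

ROBOT

A 7-joint arm with a two-finger parallel gripper is mounted at the origin on a cart in front of the work surface, level with it; the furniture and walls round the work are solid. World frame = base frame: x ahead of the robot, y to its left, z up, the work surface at z = 0. Lengths are in m, angles in rad, forces in N, time in s.
With the tool pointing down it reaches from about 0.4 to 0.85 m from the base axis. Payload 6.9 kg.
Tool frame: the origin (TCP) lies at the very end of the fingers, on their centre line; the grasp point (between the pads) lies 19 mm behind it; x points along the fingers, z is the direction in which the jaws open and shut, and the axes are right-handed (so a half turn about x gives the same grasp; the last joint's range is limited). The gripper opens to 85 mm and grips with 20 to 120 N. Pads are 22 mm wide; open, the fingers measure 114 mm over their backs; the gripper's body (76 mm by 85 mm) begins 54 mm behind the grasp point. The pads swing forward as they close: fully open they stand 13 mm farther back than shut.
Start: joints at [-1.185, 0.507, -0.238, 1.5, 0.126, 1.149, -0.155], TCP at [0.173, 0.601, 0.231] pointing down, gripper open.
Joint ranges: [-3.08, 3.08], [-0.24, 2.05], [-1.43, 1.35], [0, 2.5], [-1.52, 4.66], [0.17, 1.96], [-2.89, 2.89]. Speed limits (rad/s): [2.39, 2.39, 3.14, 3.14, 3.14, 3.14, 3.14].

INTERFACE

Orientations are given as a unit quaternion [x, y, z, w].
In Python, from workcell import robot, eyes, workorder, models gives the robot as it stands. The module is installed in compiled form; this text tells all that it offers.
- The arm moves only by the tool servo_tool, never from a script. Its argument "moves" is a list of rows, each a list of 3 entries, a list of its own where there are three numbers: the shift along the tool's x, y, z in units of 30 mm (1.0 is 30 mm), then the turn, a rotation vector about the tool's x, y, z in degrees, then the closure, from -1 (fully open) to 1 (shut). In form: [[[dx, dy, dz], [rx, ry, rz], gripper], ...]. A call has exactly 8 rows; each row shifts and turns the commanded pose from where the row before left it, along the tool's axes as they then stand; what a row does not reach is not made up. A row lasts 1/12 s, in which the tool goes at most 41.7 mm and 7.16 degrees, less where a joint would pass 70% of its speed; a pose out of reach is approached as far as the arm can. A call is refused whole if a number of a shift passes 1 or a number of a turn 7.16, either way. A call with a gripper value outside its range is refused whole. The fingers move at their own pace and stop on an object; "newtons" is the grip in N (left out, the last holds). Time passes only in rows, so rows that do not move let the fingers close, or fill a call up. It gives the time, the measured TCP pose, the force and the opening at its end, in the units of the state.
- robot.observe(): the state, without advancing time (a new reading comes with each control period).
- eyes.capture(name): name is "side" or "top" or "wrist"; returns a dict with "image" (480x640x3 uint8, red, green, blue), "mtx" (3x3 intrinsics, pixels), "T" (4x4, takes a point from camera to world coordinates). Camera axes: x right, y down, z forward; pixel columns grow to the right and rows downward; lengths in m; the calibration is good to about 2 mm. A picture is of the moment at which its call begins. There is no depth.
- workorder.sign_off(): hands the job in, once; it reports no verdict.
Trained networks look in the newest picture that a camera, given by its name, has taken for a name from the list of things; names that differ only in an ending like _2 or _b are one class to them, and where a whole thing is asked for, a point or a joint stands for the part that bears it (a point fixed in the world has none). Each returns a list of dicts, best first, with "conf" (0 to 1); they miss things now and then, are a little off and sometimes report something else, mostly with a low value. They report only what shows in the picture. A call takes as long as a camera call. They do not tell look-alikes from the thing itself.
- models.search_frame(camera, target): "rect" ([left, top, right, bottom] in pixels, round what is visible of it).
- models.silhouettes(camera, target): "mask" (480x640 bool, what is visible of it) and "rect" ([left, top, right, bottom] in pixels, round what is visible of it).
The state is a dict: "time_s": time; "joint_pos": joint angles; "joint_vel": joint speeds; "joint_efforts": joint torques, N m; "ee_pos": TCP position; "tool_rot": TCP orientation; "force": force on the tool from outside, world axes, zero at the start; "ft_torque": the same for the moment, N m; "opening": opening from 0.0 (shut) to 1.0 (fully open).
Only numpy, scipy, OpenCV 4.12 (cv2) and the standard library are available. Lean on these libraries where they do the work, as an engineer would, in place of code of your own. Each camera call takes 0.05 s, during which the arm holds its last target. There are 200 camera calls.

TASK

Draw the carrier out from under the dryer hood until its spigots are clear, and push every thin-walled sleeve from the tray fully down onto a spigot of its own; the thick-walled reducer and the bottles stay in the tray. Then slide the loaded carrier back under the hood, fully home against its end stop, and press the start button on the roof.

Things in the scene. Friction and masses are not known exactly. Their poses are not given: they have to be found in the camera images.
- hood: Low bench dryer, fixed, moved at each start: white roof 190 mm (its x) by 165 mm (its y), underside 90 mm and top 116 mm up, on four corner posts. Origin on the worktop under the roof. Open towards its own -y (robot's right). Guide rails 22 mm high, 166 mm apart inside, run along its y from -78 to +88 mm; the end stop's face is at y = +76 mm.
- carrier: Loose aluminium carrier, about 0.8 kg, sliding on the worktop: plate 150 x 150 x 14 mm with four upright white spigots and a handle. Origin at the middle of its underside. In the hood its axes lie along the hood's; fully home its +y edge meets the end stop, its origin about 1 mm past the hood's. It starts empty under the roof, 5 to 50 mm short of home. Sleeves on it reach 80 mm up.
- handle (a point): Centre of the top of the carrier's handle: a black upright square post 20 x 20 mm, from 10 to 62 mm above the worktop, 150 mm from the carrier's origin towards its -y, faces along the carrier's axes. A low arm 30 mm wide and 12 mm high joins it to the plate.
- mouth (a point): Middle of the lower front edge of the roof, where the carrier goes in: hood y = -78 mm, 90 mm above the worktop.
- start (a joint): Start button on top of the hood: travel in m, 0 out, 0.006 fully in (takes 4 N), springs back.
- start_top (a point): Centre of the top face of the round start button (34 mm across), in the middle of the hood's roof; press straight down.
- tray: White instrument tray, 170 x 260 x 24 mm (its x, y, z), fixed, but it stands elsewhere at each start. Origin at the middle of its underside. Inner floor 2 mm above the worktop, about 140 x 230 mm; rim 24 mm high.
- reducer: Grey plastic reducer, loose, standing in the tray: outside like a sleeve (44 mm across, 66 mm high) but with thick walls and a bore of only 20 mm, so it fits no spigot. Origin at the centre of its underside. Stays in the tray.
- vial: Closed vial with a white cap, 35 mm across, 80 mm high, standing loose in the tray; origin at the centre of its underside. Stays in the tray.
- bottle: Small bottle with a black cap, 33 mm across, 74 mm high, standing loose in the tray; origin at the centre of its underside. Stays in the tray.
- peg0 (a point): Centre of the foot of spigot 0, on the plate's top face 14 mm above the worktop, at carrier x = -40 mm, y = -37 mm; the spigot is 33 mm thick, 46 mm high, its top 12 mm tapered to 18 mm.
- peg1 (a point): Centre of the foot of spigot 1, on the plate's top face 14 mm above the worktop, at carrier x = +40 mm, y = -37 mm; the spigot is 33 mm thick, 46 mm high, its top 12 mm tapered to 18 mm.
- peg2 (a point): Centre of the foot of spigot 2, on the plate's top face 14 mm above the worktop, at carrier x = -40 mm, y = +37 mm; the spigot is 33 mm thick, 46 mm high, its top 12 mm tapered to 18 mm.
- peg3 (a point): Centre of the foot of spigot 3, on the plate's top face 14 mm above the worktop, at carrier x = +40 mm, y = +37 mm; the spigot is 33 mm thick, 46 mm high, its top 12 mm tapered to 18 mm.
- sleeve0: Grey plastic adapter sleeve, a plain tube open at both ends: 44 mm outside, 36 mm bore (thin 4 mm wall), 66 mm high, 60 g. Origin on the tube's axis at mid-length, z along the tube. Two to four are present, standing in the tray among other things, about 80 mm apart across it (its x), 58 mm along it (its y).
- sleeve1: Grey plastic adapter sleeve, a plain tube open at both ends: 44 mm outside, 36 mm bore (thin 4 mm wall), 66 mm high, 60 g. Origin on the tube's axis at mid-length, z along the tube. Two to four are present, standing in the tray among other things, about 80 mm apart across it (its x), 58 mm along it (its y).
- sleeve2: Grey plastic adapter sleeve, a plain tube open at both ends: 44 mm outside, 36 mm bore (thin 4 mm wall), 66 mm high, 60 g. Origin on the tube's axis at mid-length, z along the tube. Two to four are present, standing in the tray among other things, about 80 mm apart across it (its x), 58 mm along it (its y).
- sleeve3: Grey plastic adapter sleeve, a plain tube open at both ends: 44 mm outside, 36 mm bore (thin 4 mm wall), 66 mm high, 60 g. Origin on the tube's axis at mid-length, z along the tube. Two to four are present, standing in the tray among other things, about 80 mm apart across it (its x), 58 mm along it (its y).
Things that resemble listed ones, but are neither listed nor needed, are in the scene too. What is shaped like the sleeve3 but blue, green or pink is not meant.

How it is judged:
On the way, in this order (a step that is already met when the one before it is completed fails the run):
1. the carrier is drawn out, its spigots clear of the roof (y of carrier in the frame of hood below -0.132 m), for 0.2 s.
2. every sleeve is fully down on a spigot (((horizontal distance between sleeve0 and peg0 below 0.004 m and z of sleeve0 in the frame of peg0 between 0.03 and 0.037 m and angle between the z axis of sleeve0 and the z axis of carrier, either way round below 0.08 rad) or (horizontal distance between sleeve0 and peg1 below 0.004 m and z of sleeve0 in the frame of peg1 between 0.03 and 0.037 m and angle between the z axis of sleeve0 and the z axis of carrier, either way round below 0.08 rad) or (horizontal distance between sleeve0 and peg2 below 0.004 m and z of sleeve0 in the frame of peg2 between 0.03 and 0.037 m and angle between the z axis of sleeve0 and the z axis of carrier, either way round below 0.08 rad) or (horizontal distance between sleeve0 and peg3 below 0.004 m and z of sleeve0 in the frame of peg3 between 0.03 and 0.037 m and angle between the z axis of sleeve0 and the z axis of carrier, either way round below 0.08 rad)) and ((horizontal distance between sleeve1 and peg0 below 0.004 m and z of sleeve1 in the frame of peg0 between 0.03 and 0.037 m and angle between the z axis of sleeve1 and the z axis of carrier, either way round below 0.08 rad) or (horizontal distance between sleeve1 and peg1 below 0.004 m and z of sleeve1 in the frame of peg1 between 0.03 and 0.037 m and angle between the z axis of sleeve1 and the z axis of carrier, either way round below 0.08 rad) or (horizontal distance between sleeve1 and peg2 below 0.004 m and z of sleeve1 in the frame of peg2 between 0.03 and 0.037 m and angle between the z axis of sleeve1 and the z axis of carrier, either way round below 0.08 rad) or (horizontal distance between sleeve1 and peg3 below 0.004 m and z of sleeve1 in the frame of peg3 between 0.03 and 0.037 m and angle between the z axis of sleeve1 and the z axis of carrier, either way round below 0.08 rad)) and ((horizontal distance between sleeve2 and peg0 below 0.004 m and z of sleeve2 in the frame of peg0 between 0.03 and 0.037 m and angle between the z axis of sleeve2 and the z axis of carrier, either way round below 0.08 rad) or (horizontal distance between sleeve2 and peg1 below 0.004 m and z of sleeve2 in the frame of peg1 between 0.03 and 0.037 m and angle between the z axis of sleeve2 and the z axis of carrier, either way round below 0.08 rad) or (horizontal distance between sleeve2 and peg2 below 0.004 m and z of sleeve2 in the frame of peg2 between 0.03 and 0.037 m and angle between the z axis of sleeve2 and the z axis of carrier, either way round below 0.08 rad) or (horizontal distance between sleeve2 and peg3 below 0.004 m and z of sleeve2 in the frame of peg3 between 0.03 and 0.037 m and angle between the z axis of sleeve2 and the z axis of carrier, either way round below 0.08 rad)) and ((horizontal distance between sleeve3 and peg0 below 0.004 m and z of sleeve3 in the frame of peg0 between 0.03 and 0.037 m and angle between the z axis of sleeve3 and the z axis of carrier, either way round below 0.08 rad) or (horizontal distance between sleeve3 and peg1 below 0.004 m and z of sleeve3 in the frame of peg1 between 0.03 and 0.037 m and angle between the z axis of sleeve3 and the z axis of carrier, either way round below 0.08 rad) or (horizontal distance between sleeve3 and peg2 below 0.004 m and z of sleeve3 in the frame of peg2 between 0.03 and 0.037 m and angle between the z axis of sleeve3 and the z axis of carrier, either way round below 0.08 rad) or (horizontal distance between sleeve3 and peg3 below 0.004 m and z of sleeve3 in the frame of peg3 between 0.03 and 0.037 m and angle between the z axis of sleeve3 and the z axis of carrier, either way round below 0.08 rad))), for 0.2 s.
3. the loaded carrier is home under the hood (all of step 2 and y of carrier in the frame of hood above -0.008 m and x of carrier in the frame of hood between -0.012 and 0.012 m), for 0.2 s.
4. the start button is pressed with the carrier home (value of joint start above 0.004 m and y of carrier in the frame of hood above -0.008 m and x of carrier in the frame of hood between -0.012 and 0.012 m), for 0.05 s.
At the end, for the whole second after the job is handed in: Carrier at rest and home: origin less than 8 mm short of the hood's along its y, within 12 mm across. Each sleeve upright on a spigot, within 4 mm of its axis and of the plate. Reducer, vial and bottle in the tray. Start button pressed, then let go (all of step 3 and x of reducer in the frame of tray between -0.075 and 0.075 m and y of reducer in the frame of tray between -0.125 and 0.125 m and height (world z) of each of reducer, vial, bottle below 0.05 m and x of vial in the frame of tray between -0.075 and 0.075 m and y of vial in the frame of tray between -0.125 and 0.125 m and x of bottle in the frame of tray between -0.075 and 0.075 m and y of bottle in the frame of tray between -0.125 and 0.125 m and linear speed of carrier below 0.01 m/s and value of joint start below 0.002 m); the robot touches nothing.
Of sleeve0, sleeve1, sleeve2, sleeve3 only 2 to 4 are there at a start; the rules pass over those that are not, and their reading is None.
At some moment in a run one of sleeve0, sleeve1, sleeve2, sleeve3, carrier may be knocked a few centimetres aside while the robot is not near it.
It also fails if it takes over 210 s, if anything falls off the work surface, if the arm or the gripper's body presses on something with over 40 N, if the wrist force passes 120 N, or if a joint passes its speed limit or range.

## Working session

There is one attempt and no reset: what is moved stays moved. The work goes in short steps, Python scripts to look and compute and a tool call to move; the robot and the scene stay as the last step left them, time stands still between calls to the robot, and variables do not carry over. Pictures are saved under pics/ and viewed, about 12 in all and at most 16, crops included, and the job is handed in when it is done.

Besides the shell and the picture viewer there is one more tool, called after "Call:" as name([rows], argument=value, ...), one row to a line, values as JSON. servo_tool: Moves the arm, as the interface text tells. Its arguments: {"type":"object","properties":{"moves":{"type":"array","items":{"type":"array"}},"newtons":{"type":"number"}},"required":["moves"]}

```bash
mkdir -p pics; ls; cat > h.py <<'E'
import numpy as np, cv2
from workcell import robot, eyes, workorder, models
from scipy.spatial.transform import Rotation as R
def ray(c,px,z):
    "pixel(s) -> world point on plane z"
    px=np.atleast_2d(np.asarray(px,float)); d=np.c_[px,np.ones(len(px))]@np.linalg.inv(c["mtx"]).T@c["T"][:3,:3].T
    o=c["T"][:3,3]; return o+d*((z-o[2])/d[:,2])[:,None]
def proj(c,p):
    p=np.atleast_2d(p); q=(p-c["T"][:3,3])@c["T"][:3,:3]; q=q@c["mtx"].T; return q[:,:2]/q[:,2:]
def save(im,n): cv2.imwrite(f"pics/{n}.png",cv2.cvtColor(im,cv2.COLOR_RGB2BGR))
def st():
    s=robot.observe(); print("t",round(s["time_s"],2),"tcp",np.round(s["ee_pos"],4),"F",np.round(s["force"],1),"op",round(s["opening"],3)); print("R\n",np.round(R.from_quat(s["tool_rot"]).as_matrix(),3)); return s
E
python3 - <<'E'
from h import *
s=st()
for n in("top","side"):
    c=eyes.capture(n); save(c["image"],n+"0"); print(n,np.round(c["T"],3).tolist(),c["mtx"].tolist())
    for t in("hood","carrier","handle","start","tray","reducer","vial","bottle","sleeve0"):
        print(t,[(np.round(d["rect"]).tolist(),round(d["conf"],2)) for d in models.search_frame(n,t)[:8]])
E
```

```text
pics
t 0.0 tcp [0.1726 0.6002 0.2304] F [ 0.5 -0.7  0.3] op 0.998
R
 [[-0.    -0.961  0.276]
 [-0.002  0.276  0.961]
 [-1.    -0.    -0.002]]
top [[-0.085, -0.891, 0.445, -0.325], [-0.996, 0.079, -0.033, -0.043], [-0.006, -0.446, -0.895, 1.591], [0.0, 0.0, 0.0, 1.0]] [[572.6069210367252, 0.0, 321.8068510109162], [0.0, 572.6069210367252, 234.8352365010848], [0.0, 0.0, 1.0]]
hood [([155.0, 210.0, 196.0, 258.0], 0.77)]
carrier [([192.0, 229.0, 233.0, 269.0], 0.92)]
handle [([188.0, 230.0, 233.0, 268.0], 0.97)]
start []
tray [([349.0, 214.0, 438.0, 272.0], 0.97)]
reducer [([356.0, 244.0, 376.0, 263.0], 0.65)]
vial [([374.0, 218.0, 390.0, 234.0], 0.77), ([410.0, 210.0, 425.0, 233.0], 0.66)]
bottle [([417.0, 236.0, 432.0, 259.0], 0.58)]
sleeve0 [([474.0, 216.0, 493.0, 235.0], 0.88), ([380.0, 243.0, 392.0, 263.0], 0.77), ([398.0, 237.0, 415.0, 261.0], 0.65), ([391.0, 215.0, 409.0, 239.0], 0.64), ([451.0, 246.0, 473.0, 266.0], 0.64), ([446.0, 216.0, 465.0, 233.0], 0.6), ([411.0, 211.0, 425.0, 233.0], 0.52)]
side [[0.893, -0.237, 0.382, -0.166], [-0.45, -0.455, 0.768, -1.316], [-0.008, -0.858
[... 313 characters left out ...]
9)]
handle [([252.0, 190.0, 299.0, 220.0], 0.6), ([371.0, 282.0, 388.0, 308.0], 0.23)]
start [([265.0, 167.0, 276.0, 174.0], 0.51), ([253.0, 187.0, 297.0, 214.0], 0.23)]
tray [([307.0, 260.0, 395.0, 322.0], 0.81), ([249.0, 191.0, 297.0, 223.0], 0.24)]
reducer [([312.0, 258.0, 329.0, 287.0], 0.72)]
vial [([304.0, 262.0, 394.0, 323.0], 0.52)]
bottle [([266.0, 168.0, 272.0, 174.0], 0.72), ([349.0, 291.0, 363.0, 318.0], 0.67)]
sleeve0 [([372.0, 282.0, 387.0, 310.0], 0.92), ([383.0, 306.0, 401.0, 335.0], 0.9), ([334.0, 278.0, 351.0, 308.0], 0.83), ([353.0, 319.0, 371.0, 352.0], 0.77), ([358.0, 270.0, 374.0, 301.0], 0.76), ([403.0, 328.0, 423.0, 359.0], 0.62), ([324.0, 272.0, 343.0, 293.0], 0.57)]
```

```bash
python3 - <<'E'
from h import *
a=cv2.imread("pics/top0.png")[195:285,130:510]; b=cv2.imread("pics/side0.png")[150:370,200:460]
a=cv2.resize(a,None,fx=2.1,fy=2.1,interpolation=cv2.INTER_CUBIC); b=cv2.resize(b,None,fx=1.8,fy=1.8,interpolation=cv2.INTER_CUBIC)
o=np.zeros((a.shape[0]+b.shape[0],800,3),np.uint8); o[:a.shape[0],:a.shape[1]]=a; o[a.shape[0]:,:b.shape[1]]=b
o=o[:600]; cv2.imwrite("pics/c1.png",o)
E
```

```text
(no output)
```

View pics/c1.png

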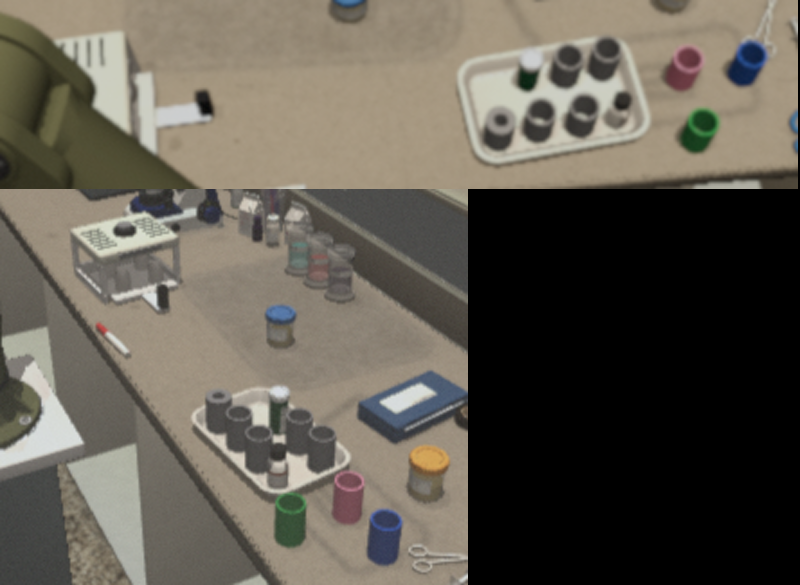

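```bash
python3 - <<'E'
from h import *
s=eyes.capture("side");t=eyes.capture("top")
print("roof",np.round(ray(s,[[240,174.4],[276.7,162.8],[300,177.2],[255.6,187.8]],.116),3).tolist())
print("btn",np.round(ray(s,[270,172],.118),3))
print("handle side",np.round(ray(s,[162/1.8+200,(290-189)/1.8+150],.055),3),"top",np.round(ray(t,[203/2.1+130,95/2.1+195],.062),3))
for d in models.search_frame("side","sleeve0")[:8]:
    l,tp,r,b=d["rect"]; print("s side",np.round(ray(s,[(l+r)/2,(tp+b)/2],.035),3)[0],d["rect"])
cx=np.array([[540,103],[582,98],[567,50],[604,43],[499,116],[528,54],[620,98]])/2.1+[130,195]
print("top rims",np.round(ray(t,cx,.068),3).tolist())
print("tray",np.round(ray(t,np.array([[460,65],[630,38],[650,130],[483,162]])/2.1+[130,195],.024),3).tolist())
E
```

```text
roof [[0.334, 0.415, 0.116], [0.506, 0.456, 0.116], [0.532, 0.281, 0.116], [0.347, 0.271, 0.116]]
btn [[0.446 0.377 0.118]]
handle side [[0.446 0.186 0.055]] top [[0.443 0.185 0.062]]
s side [ 0.446 -0.506  0.035] [383.7, 306.2, 404.0, 334.5]
s side [ 0.461 -0.343  0.035] [358.9, 272.1, 374.7, 299.5]
s side [ 0.347 -0.509  0.035] [352.6, 318.3, 372.4, 347.6]
s side [ 0.379 -0.28   0.035] [324.0, 271.4, 340.0, 292.7]
s side [ 0.467 -0.398  0.035] [370.2, 282.0, 387.1, 309.3]
s side [ 0.441 -0.599  0.035] [404.2, 327.5, 422.4, 358.7]
s side [0.408 0.262 0.035] [249.4, 190.3, 297.0, 218.9]
top rims [[0.386, -0.288, 0.068], [0.388, -0.347, 0.068], [0.466, -0.338, 0.068], [0.473, -0.392, 0.068], [0.371, -0.228, 0.068], [0.465, -0.281, 0.068], [0.384, -0.401, 0.068]]
tray [[0.478, -0.186, 0.024], [0.501, -0.442, 0.024], [0.35, -0.445, 0.024], [0.322, -0.202, 0.024]]
```

Call:
servo_tool([
  [[0, 0, 0], [7.1, 0, 0], -1],
  [[0, 0, 0], [7.1, 0, 0], -1],
  [[0, 0, 0], [7.1, 0, 0], -1],
  [[0, 0, 0], [7.1, 0, 0], -1],
  [[0, 0, 0], [7.1, 0, 0], -1],
  [[0, 0, 0], [7.1, 0, 0], -1],
  [[0, 0, 0], [7.1, 0, 0], -1],
  [[0, 0, 0], [7.1, 0, 0], -1],
])

```text
time_s: 1.82
ee_pos: [0.1725, 0.6007, 0.2313]
tool_rot: [-0.103, 0.7, 0.103, 0.699]
force: [0.4, 1.0, 0.1]
opening: 1.002
```

Call:
servo_tool([
  [[0, 0, 0], [5.7, 0, 0], -1],
  [[0, 0, 0], [5.7, 0, 0], -1],
  [[0, 0, 0], [5.7, 0, 0], -1],
  [[0, -0.9, 0.9], [0, 0, 0], -1],
  [[0, -0.9, 0.9], [0, 0, 0], -1],
  [[0, -0.9, 0.9], [0, 0, 0], -1],
  [[0, -0.9, 0.9], [0, 0, 0], -1],
  [[0, -0.9, 0.9], [0, 0, 0], -1],
])

```text
time_s: 2.48
ee_pos: [0.3087, 0.4645, 0.2314]
tool_rot: [-0.0, 0.707, 0.001, 0.707]
force: [1.2, 1.6, -0.0]
opening: 0.998
```

Call:
servo_tool([
  [[0, -0.9, 0.8], [0, 0, 0], -1],
  [[0, -0.9, 0.8], [0, 0, 0], -1],
  [[0, -0.9, 0.8], [0, 0, 0], -1],
  [[0, -0.9, 0.8], [0, 0, 0], -1],
  [[0, -0.9, 0.8], [0, 0, 0], -1],
  [[0, -0.9, 0.5], [0, 0, 0], -1],
  [[0, -0.9, 0], [0, 0, 0], -1],
  [[0, -0.9, 0], [0, 0, 0], -1],
])

```text
time_s: 3.15
ee_pos: [0.4439, 0.2483, 0.2311]
tool_rot: [0.0, 0.707, -0.0, 0.707]
force: [0.7, 0.2, 0.0]
opening: 1.0
```

```bash
python3 - <<'E'
from h import *
s=st(); c=eyes.capture("wrist"); save(c["image"],"w1"); print(np.round(c["T"],3).tolist())
t=eyes.capture("top"); save(t["image"],"t1")
w=cv2.resize(cv2.imread("pics/w1.png"),(400,300)); 
a=cv2.resize(cv2.imread("pics/t1.png")[185:285,90:290],(800,400)); o=np.zeros((600,800,3),np.uint8); o[:300,:400]=w; 
o=np.vstack([np.hstack([w,np.zeros((300,400,3),np.uint8)]),a[:300]]); cv2.imwrite("pics/c2.png",o)
E
```

```text
t 3.15 tcp [0.4439 0.2483 0.2311] F [0.7 0.2 0. ] op 1.0
R
 [[ 0.  0.  1.]
 [-0.  1. -0.]
 [-1. -0.  0.]]
[[1.0, -0.0, 0.001, 0.444], [-0.0, -0.946, -0.324, 0.332], [0.001, 0.324, -0.946, 0.373], [0.0, 0.0, 0.0, 1.0]]
```

View pics/c2.png

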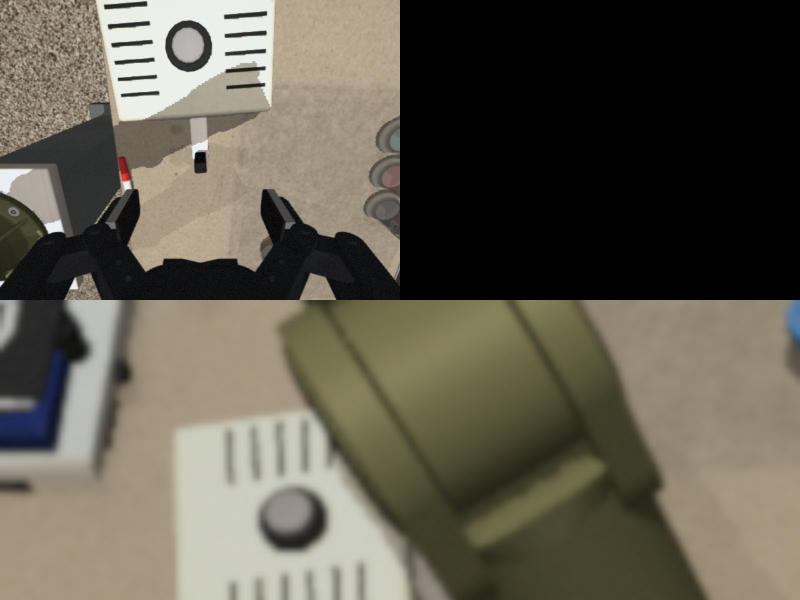

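```bash
python3 - <<'E'
from h import *
c=eyes.capture("wrist"); g=c["image"]
f=ray(c,[[189,194],[434,174]],.116); print("front",f, np.degrees(np.arctan2(*(f[1]-f[0])[1::-1])))
print("btn",ray(c,[301,72],.122))
print("handle",ray(c,[320,246],.062))
save(cv2.resize(g[150:300,160:460],(800,400),interpolation=cv2.INTER_CUBIC),"c3")
E
```

```text
front [[0.34380668 0.27377125 0.116     ]
 [0.52981181 0.28804714 0.116     ]] 4.3888455886888895
btn [[0.43182523 0.35741534 0.122     ]]
handle [[0.44377335 0.21012929 0.062     ]]
```

View pics/c3.png

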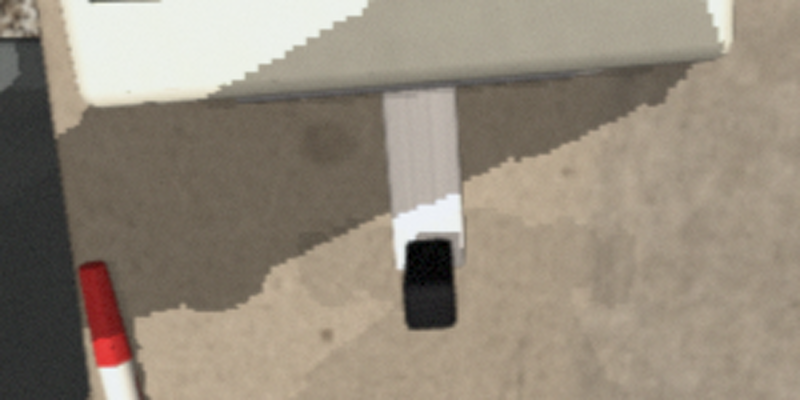

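```bash
python3 - <<'E'
from h import *
c=eyes.capture("side"); t=eyes.capture("top")
P=[[.444,.209,.062],[.444,.185,.062]]
print("side proj",proj(c,P).tolist(),"top",proj(t,P).tolist())
save(c["image"],"s1")
a=cv2.imread("pics/side0.png")[155:235,230:330];b=cv2.imread("pics/s1.png")[155:235,230:330]
d=cv2.imread("pics/top0.png")[200:280,150:250]
r=lambda x:cv2.resize(x,(400,300),interpolation=cv2.INTER_CUBIC)
cv2.imwrite("pics/c4.png",np.vstack([np.hstack([r(a),r(b)]),np.hstack([r(d),r(d)*0])]))
E
```

```text
side proj [[286.9843907322624, 201.98003525982043], [289.5278557805771, 204.61552652448376]] top [[218.47792347544637, 240.67840665634762], [226.56496368643, 240.03739248892194]]
```

View pics/c4.png

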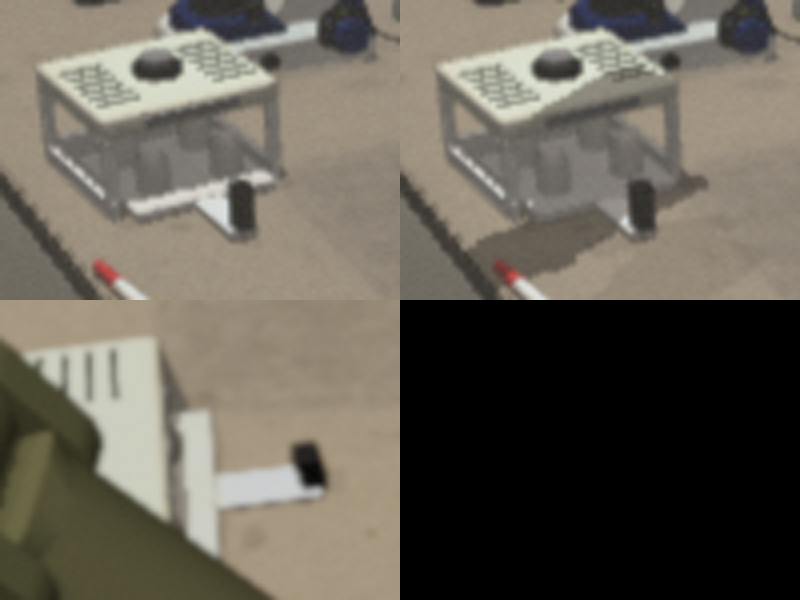

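```bash
python3 - <<'E'
from h import *
c=eyes.capture("wrist"); print(c["mtx"])
for y in(.175,.195,.215): print(y,proj(c,[[.444,y,.062],[.444,y,.022],[.444,y,0]]).tolist())
print(ray(c,[[321.2,272.6],[321.2,256]],.062))
for t in ("handle","carrier","start"): print([(d["rect"],d["conf"]) for d in models.search_frame("wrist",t)[:3]])
st()
E
```

```text
[[340.97405896   0.         320.11510291]
 [  0.         340.97405896 235.38527265]
 [  0.           0.           1.        ]]
0.175 [[320.6913089215176, 284.51240834513], [320.61153726930235, 268.18184932509837], [320.5740241106659, 260.50229356652693]]
0.195 [[320.74056773395546, 266.44101658549204], [320.654488671363, 251.64331344182494], [320.6141208552984, 244.70375182611167]]
0.215 [[320.7917388508667, 247.66806501162694], [320.69893734942724, 234.5282479989911], [320.65554107857275, 228.38374549402513]]
[[0.44447724 0.18826898 0.062     ]
 [0.44442456 0.20621897 0.062     ]]
[([304.9, 192.2, 333.2, 278.4], 0.59)]
[([303.6, 189.5, 331.8, 281.6], 0.67)]
[([275.2, 48.6, 329.4, 104.6], 0.91)]
t 3.6 tcp [0.4428 0.2512 0.2312] F [0.3 0.5 0.2] op 0.997
R
 [[-0.    -0.003  1.   ]
 [ 0.     1.     0.003]
 [-1.     0.    -0.   ]]
```

Call:
servo_tool([
  [[0, -0.9, 0], [-2, 0, 0], -1],
  [[0, -1, 0], [-2, 0, 0], -1],
  [[1, 0, 0], [0, 0, 0], -1],
  [[1, 0, 0], [0, 0, 0], -1],
  [[1, 0, 0], [0, 0, 0], -0.5],
  [[1, 0, 0], [0, 0, 0], -0.3],
  [[0.5, 0, 0], [0, 0, 0], -0.2],
  [[0, 0, 0], [0, 0, 0], -0.2],
])

```text
time_s: 4.27
ee_pos: [0.4422, 0.193, 0.0932]
tool_rot: [-0.026, 0.709, 0.025, 0.705]
force: [-0.2, -0.1, 0.1]
opening: 0.603
```

```bash
python3 - <<'E'
from h import *
st(); c=eyes.capture("wrist"); save(c["image"],"w2")
E
```

```text
t 4.27 tcp [0.4422 0.193  0.0932] F [-0.2 -0.1  0.1] op 0.603
R
 [[-0.005 -0.072  0.997]
 [-0.003  0.997  0.072]
 [-1.    -0.002 -0.005]]
```

View pics/w2.png

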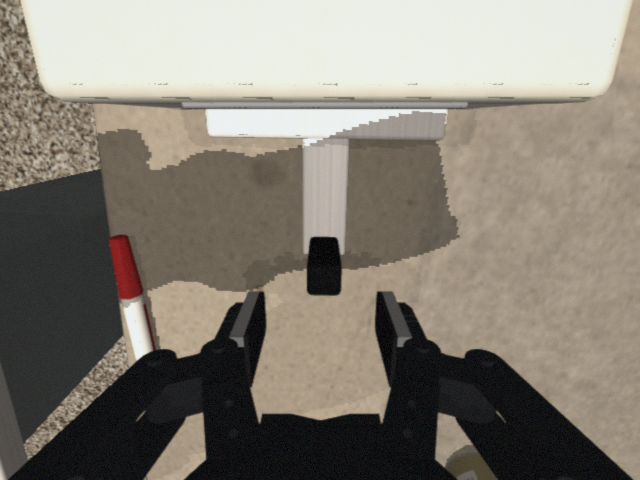

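```bash
python3 - <<'E'
from h import *
c=eyes.capture("wrist"); print(ray(c,[[308,294],[341,294],[324,276]],.062)); print(proj(c,robot.observe()["ee_pos"]))
f=ray(c,[[50,97],[605,97]],.116);print(f,f.mean(0))
E
```

```text
[[0.43713059 0.18050404 0.062     ]
 [0.4560687  0.1819081  0.062     ]
 [0.44544602 0.1925753  0.062     ]]
[[321.83172964 306.05138878]]
[[0.34825394 0.27663908 0.116     ]
 [0.52986972 0.28977595 0.116     ]] [0.43906183 0.28320752 0.116     ]
```

Call:
servo_tool([
  [[0.7, 0, 0.1], [0, 0, 0], -0.2],
  [[0.7, 0, 0], [0, 0, 0], -0.2],
  [[0.7, 0, 0], [0, 0, 0], -0.2],
  [[0, 0, 0], [0, 0, 0], 1],
  [[0, 0, 0], [0, 0, 0], 1],
  [[0, 0, 0], [0, 0, 0], 1],
  [[0, 0, 0], [0, 0, 0], 1],
  [[0, 0, 0], [0, 0, 0], 1],
], newtons=60)

```text
time_s: 5.03
ee_pos: [0.4477, 0.1936, 0.0347]
tool_rot: [-0.025, 0.706, 0.026, 0.707]
force: [-1.7, -0.2, 6.6]
opening: 0.222
```

Call:
servo_tool([
  [[0, -0.2, 0], [0, 0, 0], 1],
  [[0, -0.4, 0], [0, 0, 0], 1],
  [[0, -0.4, 0], [0, 0, 0], 1],
  [[0, -0.4, 0], [0, 0, 0], 1],
  [[0, -0.4, 0], [0, 0, 0], 1],
  [[0, -0.4, 0], [0, 0, 0], 1],
  [[0, -0.4, 0], [0, 0, 0], 1],
  [[0, -0.4, 0], [0, 0, 0], 1],
])

```text
time_s: 5.7
ee_pos: [0.4548, 0.1048, 0.0344]
tool_rot: [-0.025, 0.706, 0.026, 0.708]
force: [-0.3, 6.1, 3.9]
opening: 0.225
```

Call:
servo_tool([
  [[0, -0.4, 0], [0, 0, 0], 1],
  [[0, -0.4, 0], [0, 0, 0], 1],
  [[0, -0.3, 0], [0, 0, 0], 1],
  [[0, -0.15, 0], [0, 0, 0], 1],
  [[0, 0, 0], [0, 0, 0], 1],
  [[0, 0, 0], [0, 0, 0], 1],
  [[0, 0, 0], [0, 0, 0], 1],
  [[0, 0, 0], [0, 0, 0], 1],
])

```text
time_s: 6.37
ee_pos: [0.4574, 0.0657, 0.0344]
tool_rot: [-0.025, 0.706, 0.025, 0.708]
force: [-0.3, -0.7, 9.5]
opening: 0.224
```

```bash
python3 - <<'E'
from h import *
st(); c=eyes.capture("wrist"); save(c["image"],"w3")
E
```

```text
t 6.37 tcp [0.4574 0.0657 0.0344] F [-0.3 -0.7  9.5] op 0.224
R
 [[ 0.003 -0.07   0.998]
 [ 0.     0.998  0.07 ]
 [-1.    -0.     0.003]]
```

View pics/w3.png

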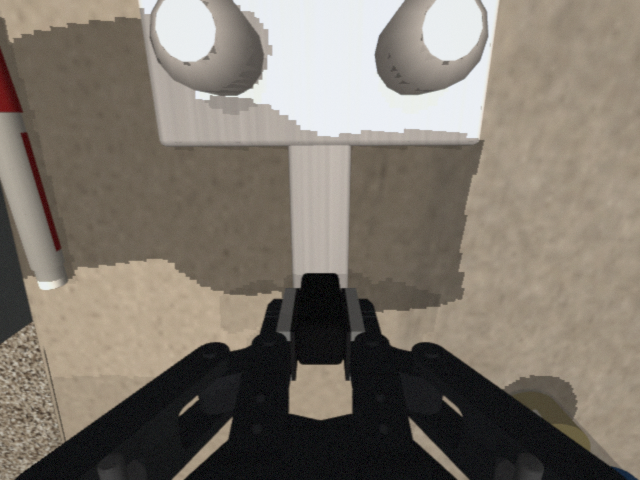

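Call:
servo_tool([
  [[0, 0, 0], [0, 0, 0], -0.2],
  [[0, 0, 0], [0, 0, 0], -0.2],
  [[0, 0, 0], [0, 0, 0], -0.2],
  [[0, 0, 0], [0, 0, 0], -0.2],
  [[-1, 0, 0], [0, 0, 0], -0.2],
  [[-1, 0, 0], [0, 0, 0], -0.2],
  [[-1, 0, 0], [0, 0, 0], -0.2],
  [[-1, 0, 0], [0, 0, 0], -0.2],
])

```text
time_s: 7.08
ee_pos: [0.4557, 0.0658, 0.1545]
tool_rot: [-0.025, 0.707, 0.025, 0.706]
force: [1.4, 0.6, -0.7]
opening: 0.6
```

Call:
servo_tool([
  [[-1, 0.6, 0], [0, 0, 0], -0.2],
  [[-1, 0.6, 0], [0, 0, 0], -0.2],
  [[0, 0, 0], [0, 0, 0], -0.2],
  [[0, 0, 0], [0, 0, 0], -0.2],
  [[0, 0, 0], [0, 0, 0], -0.2],
  [[0, 0, 0], [0, 0, 0], -0.2],
  [[0, 0, 0], [0, 0, 0], -0.2],
  [[0, 0, 0], [0, 0, 0], -0.2],
])

```text
time_s: 7.75
ee_pos: [0.4532, 0.1012, 0.2123]
tool_rot: [-0.025, 0.707, 0.024, 0.706]
force: [-0.4, -0.1, 0.1]
opening: 0.601
```

```bash
python3 - <<'E'
from h import *
st(); c=eyes.capture("wrist"); save(c["image"],"w4")
im=c["image"].copy()
for z,r in((.060,.009),):
  pass
# predicted pegs
h=np.array([.4574,.0657-.002]); y=np.array([-.07,.9975]); x=np.array([.9975,.07]); o=h+.15*y
for px,py in((-40,-37),(40,-37),(-40,37),(40,37)):
    p=o+px/1e3*x+py/1e3*y; print(np.round(p,4),np.round(proj(c,[*p,.060]),1),np.round(proj(c,[*p,.014]),1))
E
```

```text
t 7.75 tcp [0.4532 0.1012 0.2123] F [-0.4 -0.1  0.1] op 0.601
R
 [[-0.002 -0.07   0.998]
 [-0.001  0.998  0.07 ]
 [-1.    -0.001 -0.002]]
[0.4096 0.1736] [[273.6 128.8]] [[279.9 127.4]]
[0.4894 0.1792] [[370.8 128.8]] [[364.1 127.4]]
[0.4044 0.2474] [[269.3  25.8]] [[276.7  39.2]]
[0.4842 0.253 ] [[375.6  25.8]] [[367.6  39.2]]
```

View pics/w4.png

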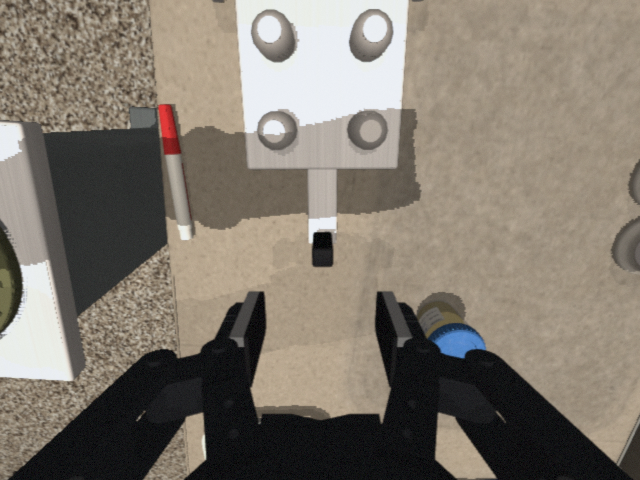

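Call:
servo_tool([
  [[-0.1, -0.95, -0.14], [0, 0, 0], -0.4],
  [[-0.1, -0.95, -0.14], [0, 0, 0], -0.4],
  [[-0.1, -0.95, -0.14], [0, 0, 0], -0.4],
  [[-0.1, -0.95, -0.14], [0, 0, 0], -0.4],
  [[-0.1, -0.95, -0.14], [0, 0, 0], -0.4],
  [[-0.1, -0.95, -0.14], [0, 0, 0], -0.4],
  [[-0.1, -0.95, -0.14], [0, 0, 0], -0.4],
  [[-0.1, -0.95, -0.14], [0, 0, 0], -0.4],
])

```text
time_s: 8.47
ee_pos: [0.4357, -0.1294, 0.2371]
tool_rot: [-0.025, 0.707, 0.025, 0.706]
force: [0.1, 0.6, -0.4]
opening: 0.697
```

Call:
servo_tool([
  [[-0.1, -0.95, -0.14], [0, 0, 0], -0.4],
  [[-0.1, -0.95, -0.14], [0, 0, 0], -0.4],
  [[-0.1, -0.95, -0.14], [0, 0, 0], -0.4],
  [[-0.1, -0.95, -0.14], [0, 0, 0], -0.4],
  [[-0.1, -0.95, -0.14], [0, 0, 0], -0.4],
  [[-0.1, -0.95, -0.14], [0, 0, 0], -0.4],
  [[0, 0, 0], [0, 0, 0], -0.4],
  [[0, 0, 0], [0, 0, 0], -0.4],
])

```text
time_s: 9.13
ee_pos: [0.4224, -0.3019, 0.2548]
tool_rot: [-0.024, 0.707, 0.024, 0.706]
force: [-0.2, 1.1, 0.6]
opening: 0.699
```

```bash
python3 - <<'E'
from h import *
st(); c=eyes.capture("wrist"); save(c["image"],"w5")
for t in("sleeve0","reducer","vial","bottle"):
  for d in models.search_frame("wrist",t)[:8]: print(t,np.round(d["rect"]),round(d["conf"],2))
E
```

```text
t 9.13 tcp [ 0.4224 -0.3019  0.2548] F [-0.2  1.1  0.6] op 0.699
R
 [[-0.001 -0.067  0.998]
 [-0.     0.998  0.067]
 [-1.    -0.    -0.001]]
sleeve0 [243. 328. 268. 387.] 0.92
sleeve0 [303. 385. 334. 420.] 0.91
sleeve0 [334. 259. 377. 308.] 0.9
sleeve0 [250. 161. 299. 213.] 0.89
sleeve0 [308. 333. 342. 393.] 0.67
sleeve0 [255. 212. 301. 267.] 0.66
sleeve0 [330. 207. 378. 261.] 0.61
reducer [241.  97. 294. 156.] 0.93
vial [336. 163. 377. 212.] 0.58
bottle [269. 259. 300. 306.] 0.98
```

View pics/w5.png

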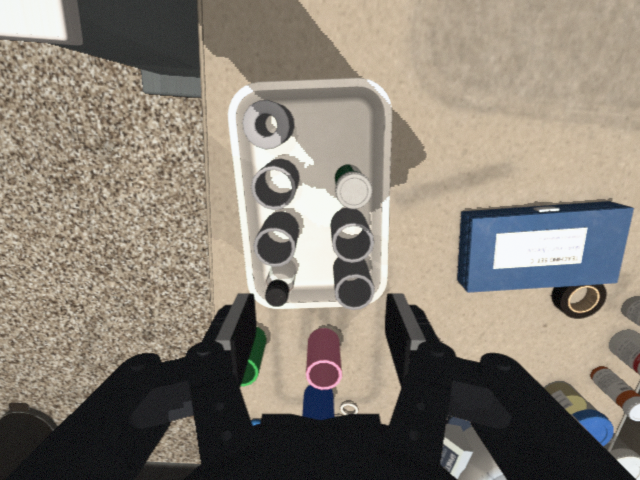

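```bash
cat >> h.py <<'E'
def go(p):
    "units along tool axes from current TCP to p"
    s=robot.observe(); Rm=R.from_quat(s["tool_rot"]).as_matrix(); print("units x,y,z:",np.round(Rm.T@(np.asarray(p)-s["ee_pos"])/.03,2))
E
python3 - <<'E'
from h import *
c=eyes.capture("wrist"); s=robot.observe(); print(s["ee_pos"])
r=ray(c,[[275,184],[276,244],[352,240],[354,291]],.068)
for p in r: print(np.round(p,4)); go([p[0],p[1],.15])
# hough check
g=cv2.cvtColor(c["image"],cv2.COLOR_RGB2GRAY)
h=cv2.HoughCircles(g,cv2.HOUGH_GRADIENT,1,25,param1=80,param2=18,minRadius=16,maxRadius=25)[0]
print([q for q in np.round(h,1).tolist() if 240<q[0]<390 and q[1]<310])
E
```

```text
[ 0.42358963 -0.29906865  0.25520207]
[ 0.3784 -0.2787  0.068 ]
units x,y,z: [ 3.51  0.78 -1.45]
[ 0.3813 -0.3406  0.068 ]
units x,y,z: [ 3.51 -1.28 -1.51]
[ 0.4588 -0.3306  0.068 ]
units x,y,z: [ 3.51 -1.14  1.09]
[ 0.467  -0.3886  0.068 ]
units x,y,z: [ 3.51 -3.08  1.23]
[[266.5, 127.5, 24.399999618530273], [272.5, 188.5, 20.0], [272.5, 247.5, 17.700000762939453], [350.5, 245.5, 16.5], [351.5, 193.5, 17.700000762939453], [352.5, 295.5, 18.799999237060547]]
```

Call:
servo_tool([
  [[0.8, 0.4, -0.75], [0, 0, 0], -0.4],
  [[0.9, 0.4, -0.7], [0, 0, 0], -0.4],
  [[1, 0, 0], [0, 0, 0], -0.4],
  [[1, 0, 0], [0, 0, 0], -0.4],
  [[1, 0, 0], [0, 0, 0], -0.4],
  [[1, 0, 0], [0, 0, 0], -0.4],
  [[0.9, 0, 0], [0, 0, 0], -0.4],
  [[0.7, 0, 0], [0, 0, 0], -0.4],
])

```text
time_s: 10.1
ee_pos: [0.3781, -0.2782, 0.0346]
tool_rot: [-0.025, 0.707, 0.026, 0.706]
force: [0.4, 1.1, -0.8]
opening: 0.7
```

Call:
servo_tool([
  [[0, 0, 0], [0, 0, 0], 1],
  [[0, 0, 0], [0, 0, 0], 1],
  [[0, 0, 0], [0, 0, 0], 1],
  [[0, 0, 0], [0, 0, 0], 1],
  [[0, 0, 0], [0, 0, 0], 1],
  [[-0.3, 0, 0], [0, 0, 0], 1],
  [[-1, 0, 0], [0, 0, 0], 1],
  [[-1, 0, 0], [0, 0, 0], 1],
], newtons=40)

```text
time_s: 10.77
ee_pos: [0.3774, -0.279, 0.1065]
tool_rot: [-0.025, 0.707, 0.025, 0.706]
force: [0.7, -0.6, -0.6]
opening: 0.503
```

Call:
servo_tool([
  [[-1, 0, 0], [0, 0, 0], 1],
  [[-1, 0, 0], [0, 0, 0], 1],
  [[-1, 0, 0], [0, 0, 0], 1],
  [[-0.5, 0, 0], [0, 0, 0], 1],
  [[0, 0, 0], [0, 0, 0], 1],
  [[0, 0, 0], [0, 0, 0], 1],
  [[0, 0, 0], [0, 0, 0], 1],
  [[0, 0, 0], [0, 0, 0], 1],
])

```text
time_s: 11.43
ee_pos: [0.3775, -0.2788, 0.2095]
tool_rot: [-0.025, 0.707, 0.025, 0.706]
force: [-0.2, -0.3, -1.4]
opening: 0.504
```

```bash
python3 - <<'E'
from h import *
st(); c=eyes.capture("wrist"); save(c["image"],"w6")
y=np.array([-.07,.9975]); x=np.array([.9975,.07]); o=np.array([.4574,.0637])+.15*y
for px,py in((-40,-37),(40,-37),(-40,37),(40,37)): p=o+px/1e3*x+py/1e3*y; print(p); go([*p,.2])
E
```

```text
t 11.43 tcp [ 0.3775 -0.2788  0.2095] F [-0.2 -0.3 -1.4] op 0.504
R
 [[-0.002 -0.071  0.997]
 [ 0.001  0.997  0.071]
 [-1.     0.001 -0.002]]
[0.40959   0.1736175]
units x,y,z: [ 0.33 14.97  2.13]
[0.48939   0.1792175]
units x,y,z: [ 0.32 14.97  4.8 ]
[0.40441   0.2474325]
units x,y,z: [ 0.33 17.44  2.14]
[0.48421   0.2530325]
units x,y,z: [ 0.32 17.43  4.8 ]
```

View pics/w6.png

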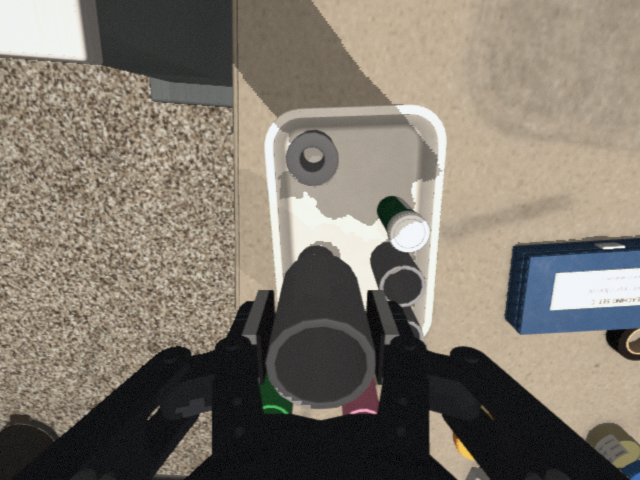

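Call:
servo_tool([
  [[0, 0.95, 0.15], [0, 0, 0], 1],
  [[0, 0.95, 0.15], [0, 0, 0], 1],
  [[0, 0.95, 0.15], [0, 0, 0], 1],
  [[0, 0.95, 0.15], [0, 0, 0], 1],
  [[0, 0.95, 0.15], [0, 0, 0], 1],
  [[0, 0.95, 0.15], [0, 0, 0], 1],
  [[0, 0.95, 0.15], [0, 0, 0], 1],
  [[0, 0.95, 0.15], [0, 0, 0], 1],
])

```text
time_s: 12.15
ee_pos: [0.3973, -0.0481, 0.2096]
tool_rot: [-0.025, 0.707, 0.025, 0.706]
force: [0.7, -0.3, -0.8]
opening: 0.499
```

Call:
servo_tool([
  [[0, 0.95, 0.15], [0, 0, 0], 1],
  [[0, 0.95, 0.15], [0, 0, 0], 1],
  [[0, 0.95, 0.15], [0, 0, 0], 1],
  [[0, 0.95, 0.15], [0, 0, 0], 1],
  [[0, 0.95, 0.15], [0, 0, 0], 1],
  [[0, 0.95, 0.15], [0, 0, 0], 1],
  [[0, 0, 0], [0, 0, 0], 1],
  [[0, 0, 0], [0, 0, 0], 1],
])

```text
time_s: 12.82
ee_pos: [0.4122, 0.1244, 0.2093]
tool_rot: [-0.026, 0.707, 0.026, 0.706]
force: [-0.1, 0.6, 0.7]
opening: 0.499
```

```bash
cat >> h.py <<'E'
def pegs(c,w0=None,n=None):
    "fit the carrier pose: template of bright plate/dark? here just list bright-disc candidates"
    hsv=cv2.cvtColor(c["image"],cv2.COLOR_RGB2HSV)
E
python3 - <<'E'
from h import *
st(); c=eyes.capture("wrist"); save(c["image"],"w7")
print("sleeve rim rel",ray(c,[321,360],robot.observe()["ee_pos"][2]+.033)-robot.observe()["ee_pos"])
y=np.array([-.07,.9975]); x=np.array([.9975,.07]); o=np.array([.4574,.0637])+.15*y
for px,py in((-40,-37),(40,-37),(-40,37),(40,37)): p=o+px/1e3*x+py/1e3*y; print(p,proj(c,[*p,.06])); go([*p,.2])
E
```

```text
t 12.82 tcp [0.4122 0.1244 0.2093] F [-0.1  0.6  0.7] op 0.499
R
 [[-0.002 -0.074  0.997]
 [-0.001  0.997  0.074]
 [-1.    -0.    -0.002]]
sleeve rim rel [[ 0.00090042 -0.0031087   0.033     ]]
[0.40959   0.1736175] [[321.4806168  161.35778444]]
units x,y,z: [0.31 1.69 0.04]
[0.48939   0.1792175] [[416.74660612 161.83711305]]
units x,y,z: [0.31 1.68 2.7 ]
[0.40441   0.2474325] [[322.06303005  63.59797862]]
units x,y,z: [0.31 4.16 0.04]
[0.48421   0.2530325] [[426.05286886  64.12016454]]
units x,y,z: [0.3  4.15 2.71]
```

View pics/w7.png

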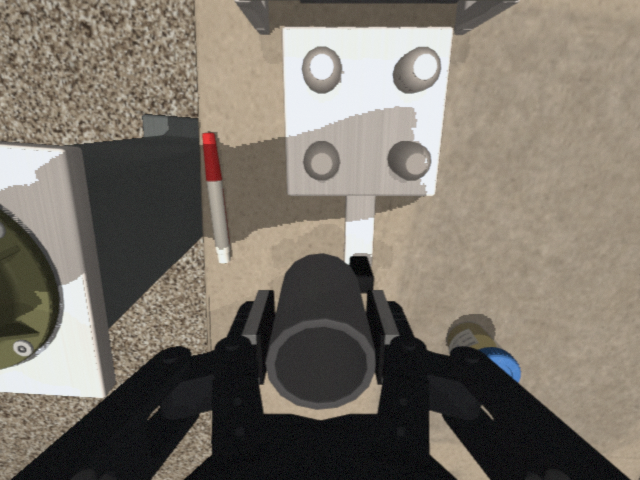

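Call:
servo_tool([
  [[0, 1, 0], [0, 0, 0], 1],
  [[0, 1, 0], [0, 0, 0], 1],
  [[0, 1, 0], [0, 0, 0], 1],
  [[0, 1, 0], [0, 0, 0], 1],
  [[0, 0.2, 0], [0, 0, 0], 1],
  [[1, 0, 0], [0, 0, 0], 1],
  [[1, 0, 0], [0, 0, 0], 1],
  [[1, 0, 0], [0, 0, 0], 1],
])

```text
time_s: 13.53
ee_pos: [0.4043, 0.2474, 0.1194]
tool_rot: [-0.025, 0.706, 0.024, 0.707]
force: [-0.2, 0.4, -0.5]
opening: 0.502
```

Call:
servo_tool([
  [[0.6, 0, 0], [0, 0, 0], 1],
  [[0.3, 0, 0], [0, 0, 0], 1],
  [[0.3, 0, 0], [0, 0, 0], 1],
  [[0.3, 0, 0], [0, 0, 0], 1],
  [[0.3, 0, 0], [0, 0, 0], 1],
  [[0.3, 0, 0], [0, 0, 0], 1],
  [[0.3, 0, 0], [0, 0, 0], 1],
  [[0, 0, 0], [0, 0, 0], 1],
])

```text
time_s: 14.2
ee_pos: [0.4038, 0.2498, 0.0479]
tool_rot: [-0.025, 0.707, 0.026, 0.707]
force: [-1.4, 2.5, -1.4]
opening: 0.498
```

Call:
servo_tool([
  [[0.15, 0, 0], [0, 0, 0], 1],
  [[0, 0, 0], [0, 0, 0], 1],
  [[0, 0, 0], [0, 0, 0], -0.35],
  [[0, 0, 0], [0, 0, 0], -0.35],
  [[0, 0, 0], [0, 0, 0], -0.35],
  [[0, 0, 0], [0, 0, 0], -0.35],
  [[0, 0, 0], [0, 0, 0], -0.35],
  [[-1, 0, 0], [0, 0, 0], -0.35],
])

```text
time_s: 14.87
ee_pos: [0.4016, 0.2472, 0.0703]
tool_rot: [-0.027, 0.709, 0.023, 0.704]
force: [0.0, -1.1, -0.9]
opening: 0.678
```

Call:
servo_tool([
  [[-1, 0, 0], [0, 0, 0], -0.35],
  [[-1, 0, 0], [0, 0, 0], -0.35],
  [[-1, 0, 0], [0, 0, 0], -0.35],
  [[-1, -0.5, 0], [0, 0, 0], -0.35],
  [[-0.2, -1, 0], [0, 0, 0], -0.35],
  [[0, -1, 0], [0, 0, 0], -0.35],
  [[0, -1, 0], [0, 0, 0], -0.35],
  [[0, 0, 0], [0, 0, 0], -0.35],
])

```text
time_s: 15.53
ee_pos: [0.4113, 0.138, 0.2001]
tool_rot: [-0.024, 0.707, 0.022, 0.707]
force: [-0.5, -0.1, 0.2]
opening: 0.669
```

```bash
python3 - <<'E'
from h import *
s=st(); c=eyes.capture("wrist"); save(c["image"],"w8")
y=np.array([-.07,.9975]); x=np.array([.9975,.07]); o=np.array([.4574,.0637])+.15*y
for px,py in((-40,-37),(40,-37),(-40,37),(40,37)): p=o+px/1e3*x+py/1e3*y; print(proj(c,[*p,.06]),proj(c,[*p,.08]))
for q in([.3813,-.3406],[.4588,-.3306],[.467,-.3886]): go([*q,.22])
E
```

```text
t 15.53 tcp [0.4113 0.138  0.2001] F [-0.5 -0.1  0.2] op 0.669
R
 [[ 0.    -0.064  0.998]
 [-0.003  0.998  0.064]
 [-1.    -0.003 -0.   ]]
[[320.58161339 178.94115618]] [[320.62238416 183.3595094 ]]
[[417.42829118 178.37883867]] [[424.43640973 182.75891708]]
[[320.06089045  81.07311048]] [[320.06455499  78.1888282 ]]
[[426.00245268  80.40872151]] [[434.40023134  77.47023056]]
units x,y,z: [ -0.65 -15.95  -2.05]
units x,y,z: [ -0.65 -15.78   0.55]
units x,y,z: [ -0.65 -17.73   0.7 ]
```

View pics/w8.png

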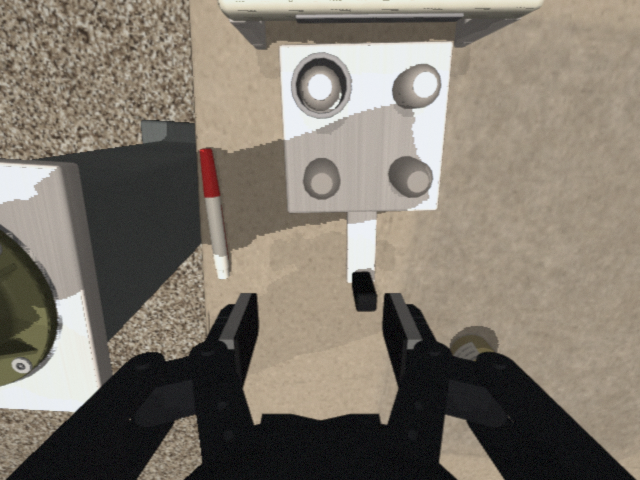

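Call:
servo_tool([
  [[-0.115, -0.92, -0.04], [0, 0, 0], -0.4],
  [[-0.115, -0.92, -0.04], [0, 0, 0], -0.4],
  [[-0.115, -0.92, -0.04], [0, 0, 0], -0.4],
  [[-0.115, -0.92, -0.04], [0, 0, 0], -0.4],
  [[-0.115, -0.92, -0.04], [0, 0, 0], -0.4],
  [[-0.115, -0.92, -0.04], [0, 0, 0], -0.4],
  [[-0.115, -0.92, -0.04], [0, 0, 0], -0.4],
  [[-0.115, -0.92, -0.04], [0, 0, 0], -0.4],
])

```text
time_s: 16.25
ee_pos: [0.4174, -0.0774, 0.2275]
tool_rot: [-0.025, 0.707, 0.026, 0.707]
force: [0.3, -0.0, -0.3]
opening: 0.696
```

Call:
servo_tool([
  [[-0.115, -0.92, -0.04], [0, 0, 0], -0.4],
  [[-0.115, -0.92, -0.04], [0, 0, 0], -0.4],
  [[-0.115, -0.92, -0.04], [0, 0, 0], -0.4],
  [[-0.115, -0.92, -0.04], [0, 0, 0], -0.4],
  [[-0.115, -0.92, -0.04], [0, 0, 0], -0.4],
  [[-0.115, -0.92, -0.04], [0, 0, 0], -0.4],
  [[-0.115, -0.92, -0.04], [0, 0, 0], -0.4],
  [[0, 0, 0], [0, 0, 0], -0.4],
])

```text
time_s: 16.92
ee_pos: [0.4226, -0.2754, 0.2519]
tool_rot: [-0.025, 0.707, 0.022, 0.707]
force: [-0.0, -0.6, 0.2]
opening: 0.7
```

```bash
cat >> h.py <<'E'
def track(c,ref,pts,h=22,S=45):
    "shift of patches of a reference picture in the new one"
    g=cv2.imread(f"pics/{ref}.png",0); n=cv2.cvtColor(c["image"],cv2.COLOR_RGB2GRAY); out=[]
    for x,y in pts:
        t=g[y-h:y+h,x-h:x+h]; y0=max(0,y-h-S);x0=max(0,x-h-S)
        m=cv2.matchTemplate(n[y0:y+h+S,x0:x+h+S],t,cv2.TM_CCOEFF_NORMED); _,v,_,l=cv2.minMaxLoc(m)
        out.append((l[0]+x0+h,l[1]+y0+h)); print((x,y),"->",out[-1],round(v,2))
    return out
E
cat > tray.py <<'E'
from h import *
s=st(); c=eyes.capture("wrist"); save(c["image"],"tray%d"%int(s["time_s"]))
o=track(c,"w5",[(276,244),(352,240),(354,291),(266,123)])
for q in ray(c,o,.068)[:3]: print(np.round(q,4)); go([q[0],q[1],.035])
E
python3 tray.py
```

```text
t 16.92 tcp [ 0.4226 -0.2754  0.2519] F [-0.  -0.6  0.2] op 0.7
R
 [[ 0.001 -0.066  0.998]
 [-0.004  0.998  0.066]
 [-1.    -0.004  0.   ]]
(276, 244) -> (275, 267) 0.88
(352, 240) -> (350, 263) 0.88
(354, 291) -> (352, 313) 0.95
(266, 123) -> (265, 151) 0.63
[ 0.3801 -0.3423  0.068 ]
units x,y,z: [ 7.22 -2.22 -1.57]
[ 0.4577 -0.3326  0.068 ]
units x,y,z: [ 7.22 -2.07  1.03]
[ 0.4656 -0.3919  0.068 ]
units x,y,z: [ 7.22 -4.06  1.16]
```

Call:
servo_tool([
  [[0.7, -0.75, -0.52], [0, 0, 0], -0.4],
  [[0.8, -0.75, -0.52], [0, 0, 0], -0.4],
  [[0.8, -0.7, -0.52], [0, 0, 0], -0.4],
  [[1, 0, 0], [0, 0, 0], -0.4],
  [[1, 0, 0], [0, 0, 0], -0.4],
  [[1, 0, 0], [0, 0, 0], -0.4],
  [[1, 0, 0], [0, 0, 0], -0.4],
  [[0.9, 0, 0], [0, 0, 0], -0.4],
])

```text
time_s: 17.63
ee_pos: [0.3813, -0.3373, 0.0337]
tool_rot: [-0.025, 0.707, 0.026, 0.707]
force: [1.0, -0.3, 0.2]
opening: 0.701
```

Call:
servo_tool([
  [[0, 0, 0], [0, 0, 0], 1],
  [[0, 0, 0], [0, 0, 0], 1],
  [[0, 0, 0], [0, 0, 0], 1],
  [[0, 0, 0], [0, 0, 0], 1],
  [[0, 0, 0], [0, 0, 0], 1],
  [[-0.3, 0, 0], [0, 0, 0], 1],
  [[-1, 0, 0], [0, 0, 0], 1],
  [[-1, 0, 0], [0, 0, 0], 1],
])

```text
time_s: 18.3
ee_pos: [0.38, -0.3389, 0.1058]
tool_rot: [-0.025, 0.707, 0.025, 0.706]
force: [0.8, -0.8, -2.0]
opening: 0.493
```

Call:
servo_tool([
  [[-1, 0, 0], [0, 0, 0], 1],
  [[-1, 0, 0], [0, 0, 0], 1],
  [[-1, 0, 0], [0, 0, 0], 1],
  [[-0.5, 0, 0], [0, 0, 0], 1],
  [[0, 0.91, 0.126], [0, 0, 0], 1],
  [[0, 0.91, 0.126], [0, 0, 0], 1],
  [[0, 0.91, 0.126], [0, 0, 0], 1],
  [[0, 0.91, 0.126], [0, 0, 0], 1],
])

```text
time_s: 18.97
ee_pos: [0.3877, -0.2283, 0.211]
tool_rot: [-0.025, 0.706, 0.025, 0.707]
force: [0.4, 0.5, -1.1]
opening: 0.493
```

Call:
servo_tool([
  [[0, 0.91, 0.126], [0, 0, 0], 1],
  [[0, 0.91, 0.126], [0, 0, 0], 1],
  [[0, 0.91, 0.126], [0, 0, 0], 1],
  [[0, 0.91, 0.126], [0, 0, 0], 1],
  [[0, 0.91, 0.126], [0, 0, 0], 1],
  [[0, 0.91, 0.126], [0, 0, 0], 1],
  [[0, 0.91, 0.126], [0, 0, 0], 1],
  [[0, 0.91, 0.126], [0, 0, 0], 1],
])

```text
time_s: 19.63
ee_pos: [0.4024, -0.0082, 0.2109]
tool_rot: [-0.025, 0.706, 0.025, 0.707]
force: [0.3, 0.4, -0.5]
opening: 0.49
```

Call:
servo_tool([
  [[0, 0.91, 0.126], [0, 0, 0], 1],
  [[0, 0.91, 0.126], [0, 0, 0], 1],
  [[0, 0.91, 0.126], [0, 0, 0], 1],
  [[0, 0.91, 0.126], [0, 0, 0], 1],
  [[0, 0.91, 0.126], [0, 0, 0], 1],
  [[0, 0, 0], [0, 0, 0], 1],
  [[0, 0, 0], [0, 0, 0], 1],
  [[0, 0, 0], [0, 0, 0], 1],
])

```text
time_s: 20.3
ee_pos: [0.4117, 0.1274, 0.2103]
tool_rot: [-0.025, 0.706, 0.025, 0.707]
force: [0.1, 0.5, -0.9]
opening: 0.491
```

```bash
cat > car.py <<'E'
from h import *
s=st(); c=eyes.capture("wrist"); save(c["image"],"car%d"%int(s["time_s"]))
o=track(c,"w7",[(425,65),(321,160),(415,160),(321,340)])
track(c,"w8",[(322,83)],30)
for q in ray(c,o[:3],.06): print(np.round(q,4)); go([q[0],q[1],.2])
E
python3 car.py
```

```text
t 20.3 tcp [0.4117 0.1274 0.2103] F [ 0.1  0.5 -0.9] op 0.491
R
 [[ 0.001 -0.071  0.998]
 [-0.     0.998  0.071]
 [-1.    -0.     0.001]]
(425, 65) -> (423, 71) 0.99
(321, 160) -> (322, 165) 0.97
(415, 160) -> (415, 164) 0.99
(321, 340) -> (322, 351) 0.97
(322, 83) -> (323, 70) 0.96
[0.4833 0.251  0.06  ]
units x,y,z: [0.34 3.96 2.67]
[0.4103 0.1735 0.06  ]
units x,y,z: [0.34 1.55 0.06]
[0.4886 0.1799 0.06  ]
units x,y,z: [0.34 1.58 2.68]
```

Call:
servo_tool([
  [[0, 0.84, 0.53], [0, 0, 0], 1],
  [[0, 0.84, 0.53], [0, 0, 0], 1],
  [[0, 0.84, 0.53], [0, 0, 0], 1],
  [[0, 0.84, 0.53], [0, 0, 0], 1],
  [[0, 0.84, 0.53], [0, 0, 0], 1],
  [[1, 0, 0], [0, 0, 0], 1],
  [[1, 0, 0], [0, 0, 0], 1],
  [[1, 0, 0], [0, 0, 0], 1],
])

```text
time_s: 21.02
ee_pos: [0.483, 0.2584, 0.1191]
tool_rot: [-0.025, 0.706, 0.025, 0.707]
force: [-0.2, -1.1, -0.4]
opening: 0.497
```

Call:
servo_tool([
  [[0.6, 0, 0], [0, 0, 0], 1],
  [[0.3, 0, 0], [0, 0, 0], 1],
  [[0.3, 0, 0], [0, 0, 0], 1],
  [[0.3, 0, 0], [0, 0, 0], 1],
  [[0.3, 0, 0], [0, 0, 0], 1],
  [[0.3, 0, 0], [0, 0, 0], 1],
  [[0.3, 0, 0], [0, 0, 0], 1],
  [[0.15, 0, 0], [0, 0, 0], 1],
])

```text
time_s: 21.68
ee_pos: [0.4825, 0.2612, 0.0441]
tool_rot: [-0.025, 0.706, 0.026, 0.707]
force: [-14.9, -1.3, 73.1]
opening: 0.492
```

Call:
servo_tool([
  [[-0.08, 0, 0], [0, 0, 0], 1],
  [[0, 0, 0], [0, 0, 0], -0.35],
  [[0, 0, 0], [0, 0, 0], -0.35],
  [[0, 0, 0], [0, 0, 0], -0.35],
  [[0, 0, 0], [0, 0, 0], -0.35],
  [[0, 0, 0], [0, 0, 0], -0.35],
  [[-1, 0, 0], [0, 0, 0], -0.35],
  [[-1, 0, 0], [0, 0, 0], -0.35],
])

```text
time_s: 22.35
ee_pos: [0.4809, 0.2585, 0.1044]
tool_rot: [-0.026, 0.708, 0.024, 0.705]
force: [0.4, 0.6, 1.2]
opening: 0.678
```

Call:
servo_tool([
  [[-1, 0, 0], [0, 0, 0], -0.35],
  [[-1, 0, 0], [0, 0, 0], -0.35],
  [[-1, 0, 0], [0, 0, 0], -0.35],
  [[0, -1, -0.7], [0, 0, 0], -0.35],
  [[0, -1, -0.7], [0, 0, 0], -0.35],
  [[0, -1, -0.7], [0, 0, 0], -0.35],
  [[0, -0.8, -0.6], [0, 0, 0], -0.35],
  [[0, 0, 0], [0, 0, 0], -0.35],
])

```text
time_s: 23.02
ee_pos: [0.4058, 0.1344, 0.1953]
tool_rot: [-0.024, 0.708, 0.022, 0.706]
force: [-1.0, -0.4, -0.2]
opening: 0.673
```

```bash
cat > car2.py <<'E'
from h import *
s=st(); c=eyes.capture("wrist"); save(c["image"],"car%d"%int(s["time_s"]))
o=track(c,"w8",[(424,83),(322,178),(415,177)]); track(c,"w8",[(322,83)],30)
for q in ray(c,o,.06): print(np.round(q,4))
for p in([.4405,.2185],): go([*p,.2])
go([.4224,-.2754,.252])
E
python3 car2.py
```

```text
t 23.02 tcp [0.4058 0.1344 0.1953] F [-1.  -0.4 -0.2] op 0.673
R
 [[-0.003 -0.066  0.998]
 [-0.003  0.998  0.066]
 [-1.    -0.003 -0.003]]
(424, 83) -> (422, 81) 0.53
(322, 178) -> (329, 176) 0.98
(415, 177) -> (424, 175) 0.93
(322, 83) -> (331, 78) 0.97
[0.4738 0.2485 0.06  ]
[0.4101 0.1738 0.06  ]
[0.4867 0.1797 0.06  ]
units x,y,z: [-0.15  2.63  1.26]
units x,y,z: [ -1.87 -13.76  -0.44]
```

Call:
servo_tool([
  [[-0.125, -0.92, -0.03], [0, 0, 0], -0.4],
  [[-0.125, -0.92, -0.03], [0, 0, 0], -0.4],
  [[-0.125, -0.92, -0.03], [0, 0, 0], -0.4],
  [[-0.125, -0.92, -0.03], [0, 0, 0], -0.4],
  [[-0.125, -0.92, -0.03], [0, 0, 0], -0.4],
  [[-0.125, -0.92, -0.03], [0, 0, 0], -0.4],
  [[-0.125, -0.92, -0.03], [0, 0, 0], -0.4],
  [[-0.125, -0.92, -0.03], [0, 0, 0], -0.4],
])

```text
time_s: 23.73
ee_pos: [0.4189, -0.0815, 0.2257]
tool_rot: [-0.026, 0.706, 0.025, 0.707]
force: [0.5, 0.4, 0.4]
opening: 0.698
```

Call:
servo_tool([
  [[-0.125, -0.92, -0.03], [0, 0, 0], -0.4],
  [[-0.125, -0.92, -0.03], [0, 0, 0], -0.4],
  [[-0.125, -0.92, -0.03], [0, 0, 0], -0.4],
  [[-0.125, -0.92, -0.03], [0, 0, 0], -0.4],
  [[-0.125, -0.92, -0.03], [0, 0, 0], -0.4],
  [[-0.125, -0.92, -0.03], [0, 0, 0], -0.4],
  [[-0.125, -0.92, -0.03], [0, 0, 0], -0.4],
  [[0, 0, 0], [0, 0, 0], -0.4],
])

```text
time_s: 24.4
ee_pos: [0.4259, -0.2796, 0.2523]
tool_rot: [-0.025, 0.706, 0.022, 0.707]
force: [0.2, -0.3, -0.2]
opening: 0.695
```

```bash
python3 tray.py; python3 - <<'E'
from h import *
a=cv2.imread("pics/car23.png")[30:230,240:480]; import glob
b=cv2.imread(sorted(glob.glob("pics/tray*.png"))[-1])[90:340,200:420]
cv2.imwrite("pics/c5.png",np.hstack([cv2.resize(a,(400,333)),cv2.resize(b,(293,333))]))
E
```

```text
t 24.4 tcp [ 0.4259 -0.2796  0.2523] F [ 0.2 -0.3 -0.2] op 0.695
R
 [[ 0.001 -0.066  0.998]
 [-0.005  0.998  0.066]
 [-1.    -0.005  0.001]]
(276, 244) -> (284, 275) 0.43
(352, 240) -> (347, 259) 0.91
(354, 291) -> (349, 309) 0.96
(266, 123) -> (262, 146) 0.64
[ 0.3932 -0.3554  0.068 ]
units x,y,z: [ 7.23 -2.53 -1.27]
[ 0.4578 -0.3328  0.068 ]
units x,y,z: [ 7.23 -1.92  0.93]
[ 0.4654 -0.3917  0.068 ]
units x,y,z: [ 7.23 -3.9   1.05]
```

View pics/c5.png

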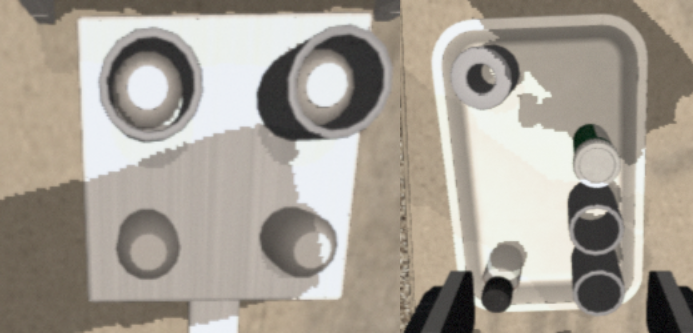

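Call:
servo_tool([
  [[0.7, -0.7, 0.31], [0, 0, 0], -0.4],
  [[0.8, -0.7, 0.31], [0, 0, 0], -0.4],
  [[0.8, -0.7, 0.31], [0, 0, 0], -0.4],
  [[1, 0, 0], [0, 0, 0], -0.4],
  [[1, 0, 0], [0, 0, 0], -0.4],
  [[1, 0, 0], [0, 0, 0], -0.4],
  [[1, 0, 0], [0, 0, 0], -0.4],
  [[0.9, 0, 0], [0, 0, 0], -0.4],
])

```text
time_s: 25.12
ee_pos: [0.4586, -0.3328, 0.0335]
tool_rot: [-0.025, 0.707, 0.026, 0.706]
force: [0.7, 0.8, -1.1]
opening: 0.705
```

Call:
servo_tool([
  [[0, 0, 0], [0, 0, 0], 1],
  [[0, 0, 0], [0, 0, 0], 1],
  [[0, 0, 0], [0, 0, 0], 1],
  [[0, 0, 0], [0, 0, 0], 1],
  [[0, 0, 0], [0, 0, 0], 1],
  [[-0.3, 0, 0], [0, 0, 0], 1],
  [[-1, 0, 0], [0, 0, 0], 1],
  [[-1, 0, 0], [0, 0, 0], 1],
])

```text
time_s: 25.78
ee_pos: [0.457, -0.3343, 0.1059]
tool_rot: [-0.025, 0.707, 0.025, 0.706]
force: [-0.4, 0.6, -0.9]
opening: 0.501
```

Call:
servo_tool([
  [[-1, 0, 0], [0, 0, 0], 1],
  [[-1, 0, 0], [0, 0, 0], 1],
  [[-1, 0, 0], [0, 0, 0], 1],
  [[-0.5, 0, 0], [0, 0, 0], 1],
  [[0, 0.91, -0.027], [0, 0, 0], 1],
  [[0, 0.91, -0.027], [0, 0, 0], 1],
  [[0, 0.91, -0.027], [0, 0, 0], 1],
  [[0, 0.91, -0.027], [0, 0, 0], 1],
])

```text
time_s: 26.45
ee_pos: [0.4463, -0.2251, 0.2112]
tool_rot: [-0.025, 0.706, 0.025, 0.707]
force: [-0.1, -0.0, -0.3]
opening: 0.501
```

Call:
servo_tool([
  [[0, 0.91, -0.027], [0, 0, 0], 1],
  [[0, 0.91, -0.027], [0, 0, 0], 1],
  [[0, 0.91, -0.027], [0, 0, 0], 1],
  [[0, 0.91, -0.027], [0, 0, 0], 1],
  [[0, 0.91, -0.027], [0, 0, 0], 1],
  [[0, 0.91, -0.027], [0, 0, 0], 1],
  [[0, 0.91, -0.027], [0, 0, 0], 1],
  [[0, 0.91, -0.027], [0, 0, 0], 1],
])

```text
time_s: 27.12
ee_pos: [0.4244, -0.0076, 0.2111]
tool_rot: [-0.025, 0.706, 0.025, 0.707]
force: [0.5, 0.2, 0.1]
opening: 0.495
```

Call:
servo_tool([
  [[0, 0.91, -0.027], [0, 0, 0], 1],
  [[0, 0.91, -0.027], [0, 0, 0], 1],
  [[0, 0.91, -0.027], [0, 0, 0], 1],
  [[0, 0.91, -0.027], [0, 0, 0], 1],
  [[0, 0.91, -0.027], [0, 0, 0], 1],
  [[0, 0, 0], [0, 0, 0], 1],
  [[0, 0, 0], [0, 0, 0], 1],
  [[0, 0, 0], [0, 0, 0], 1],
])

```text
time_s: 27.78
ee_pos: [0.4111, 0.1265, 0.2105]
tool_rot: [-0.025, 0.706, 0.025, 0.707]
force: [-0.7, 0.1, -0.4]
opening: 0.499
```

```bash
python3 car.py
```

```text
t 27.78 tcp [0.4111 0.1265 0.2105] F [-0.7  0.1 -0.4] op 0.499
R
 [[ 0.001 -0.071  0.997]
 [-0.     0.997  0.071]
 [-1.    -0.     0.001]]
(425, 65) -> (466, 60) 0.51
(321, 160) -> (322, 165) 0.99
(415, 160) -> (415, 164) 0.99
(321, 340) -> (319, 337) 0.96
(322, 83) -> (324, 69) 0.96
[0.5146 0.2602 0.06  ]
units x,y,z: [0.35 4.22 3.75]
[0.4098 0.1726 0.06  ]
units x,y,z: [0.34 1.55 0.06]
[0.4881 0.179  0.06  ]
units x,y,z: [0.35 1.58 2.68]
```

Call:
servo_tool([
  [[0, 0.41, 0.67], [0, 0, 0], 1],
  [[0, 0.41, 0.67], [0, 0, 0], 1],
  [[0, 0.41, 0.67], [0, 0, 0], 1],
  [[0, 0.41, 0.67], [0, 0, 0], 1],
  [[0, 0, 0], [0, 0, 0], 1],
  [[1, 0, 0], [0, 0, 0], 1],
  [[1, 0, 0], [0, 0, 0], 1],
  [[1, 0, 0], [0, 0, 0], 1],
])

```text
time_s: 28.5
ee_pos: [0.4882, 0.1803, 0.1194]
tool_rot: [-0.024, 0.706, 0.024, 0.707]
force: [-0.0, 0.0, -1.0]
opening: 0.497
```

Call:
servo_tool([
  [[0.6, 0, 0], [0, 0, 0], 1],
  [[0.3, 0, 0], [0, 0, 0], 1],
  [[0.3, 0, 0], [0, 0, 0], 1],
  [[0.3, 0, 0], [0, 0, 0], 1],
  [[0.3, 0, 0], [0, 0, 0], 1],
  [[0.3, 0, 0], [0, 0, 0], 1],
  [[0.3, 0, 0], [0, 0, 0], 1],
  [[0.05, 0, 0], [0, 0, 0], 1],
])

```text
time_s: 29.17
ee_pos: [0.4877, 0.1819, 0.0451]
tool_rot: [-0.025, 0.707, 0.025, 0.707]
force: [-0.1, -0.3, 0.5]
opening: 0.498
```

Call:
servo_tool([
  [[0, 0, 0], [0, 0, 0], 1],
  [[0, 0, 0], [0, 0, 0], -0.35],
  [[0, 0, 0], [0, 0, 0], -0.35],
  [[0, 0, 0], [0, 0, 0], -0.35],
  [[0, 0, 0], [0, 0, 0], -0.35],
  [[0, 0, 0], [0, 0, 0], -0.35],
  [[-1, 0, 0], [0, 0, 0], -0.35],
  [[-1, 0, 0], [0, 0, 0], -0.35],
])

```text
time_s: 29.83
ee_pos: [0.4864, 0.1815, 0.1057]
tool_rot: [-0.026, 0.708, 0.025, 0.705]
force: [0.4, 0.0, -0.7]
opening: 0.679
```

Call:
servo_tool([
  [[-1, 0, 0], [0, 0, 0], -0.35],
  [[-1, 0, 0], [0, 0, 0], -0.35],
  [[-1, 0, 0], [0, 0, 0], -0.35],
  [[0, -0.5, -0.8], [0, 0, 0], -0.35],
  [[0, -0.5, -0.8], [0, 0, 0], -0.35],
  [[0, -0.5, -0.8], [0, 0, 0], -0.35],
  [[0, 0, 0], [0, 0, 0], -0.35],
  [[0, 0, 0], [0, 0, 0], -0.35],
])

```text
time_s: 30.5
ee_pos: [0.4183, 0.1313, 0.1967]
tool_rot: [-0.025, 0.707, 0.025, 0.707]
force: [0.8, 0.0, -0.8]
opening: 0.677
```

```bash
python3 car2.py
```

```text
t 30.5 tcp [0.4183 0.1313 0.1967] F [ 0.8  0.  -0.8] op 0.677
R
 [[ 0.    -0.07   0.998]
 [ 0.     0.998  0.07 ]
 [-1.     0.     0.   ]]
(424, 83) -> (462, 65) 0.52
(322, 178) -> (314, 172) 0.97
(415, 177) -> (441, 192) 0.53
(322, 83) -> (314, 73) 0.93
[0.5144 0.2591 0.06  ]
[0.4106 0.1732 0.06  ]
[0.5165 0.1642 0.06  ]
units x,y,z: [-0.11  2.82  0.91]
units x,y,z: [ -1.85 -13.56  -0.86]
```

Call:
servo_tool([
  [[-0.125, -0.92, -0.06], [0, 0, 0], -0.4],
  [[-0.125, -0.92, -0.06], [0, 0, 0], -0.4],
  [[-0.125, -0.92, -0.06], [0, 0, 0], -0.4],
  [[-0.125, -0.92, -0.06], [0, 0, 0], -0.4],
  [[-0.125, -0.92, -0.06], [0, 0, 0], -0.4],
  [[-0.125, -0.92, -0.06], [0, 0, 0], -0.4],
  [[-0.125, -0.92, -0.06], [0, 0, 0], -0.4],
  [[-0.125, -0.92, -0.06], [0, 0, 0], -0.4],
])

```text
time_s: 31.22
ee_pos: [0.4216, -0.0904, 0.2265]
tool_rot: [-0.026, 0.706, 0.025, 0.707]
force: [-0.1, -0.2, -0.8]
opening: 0.703
```

Call:
servo_tool([
  [[-0.125, -0.92, -0.06], [0, 0, 0], -0.4],
  [[-0.125, -0.92, -0.06], [0, 0, 0], -0.4],
  [[-0.125, -0.92, -0.06], [0, 0, 0], -0.4],
  [[-0.125, -0.92, -0.06], [0, 0, 0], -0.4],
  [[-0.125, -0.92, -0.06], [0, 0, 0], -0.4],
  [[-0.125, -0.92, -0.06], [0, 0, 0], -0.4],
  [[-0.125, -0.92, -0.06], [0, 0, 0], -0.4],
  [[0, 0, 0], [0, 0, 0], -0.4],
])

```text
time_s: 31.88
ee_pos: [0.422, -0.2891, 0.2531]
tool_rot: [-0.025, 0.706, 0.022, 0.707]
force: [-0.4, -0.2, -0.3]
opening: 0.697
```

```bash
python3 tray.py
```

```text
t 31.88 tcp [ 0.422  -0.2891  0.2531] F [-0.4 -0.2 -0.3] op 0.697
R
 [[ 0.001 -0.066  0.998]
 [-0.005  0.998  0.066]
 [-1.    -0.005  0.001]]
(276, 244) -> (287, 268) 0.43
(352, 240) -> (348, 266) 0.4
(354, 291) -> (353, 301) 0.98
(266, 123) -> (266, 136) 0.81
[ 0.3921 -0.357   0.068 ]
units x,y,z: [ 7.25 -2.27 -1.16]
[ 0.4557 -0.3506  0.068 ]
units x,y,z: [ 7.26 -2.2   0.97]
[ 0.465  -0.3916  0.068 ]
units x,y,z: [ 7.26 -3.59  1.19]
```

Call:
servo_tool([
  [[0.6, -0.93, 0.29], [0, 0, 0], -0.4],
  [[0.7, -0.93, 0.29], [0, 0, 0], -0.4],
  [[0.8, -0.92, 0.29], [0, 0, 0], -0.4],
  [[0.9, -0.92, 0.3], [0, 0, 0], -0.4],
  [[1, 0, 0], [0, 0, 0], -0.4],
  [[1, 0, 0], [0, 0, 0], -0.4],
  [[1, 0, 0], [0, 0, 0], -0.4],
  [[1, 0, 0], [0, 0, 0], -0.4],
])

```text
time_s: 32.6
ee_pos: [0.4657, -0.3899, 0.0404]
tool_rot: [-0.025, 0.707, 0.026, 0.707]
force: [0.1, -0.1, 0.1]
opening: 0.698
```

Call:
servo_tool([
  [[0.22, 0, 0], [0, 0, 0], -0.4],
  [[0, 0, 0], [0, 0, 0], 1],
  [[0, 0, 0], [0, 0, 0], 1],
  [[0, 0, 0], [0, 0, 0], 1],
  [[0, 0, 0], [0, 0, 0], 1],
  [[0, 0, 0], [0, 0, 0], 1],
  [[-0.5, 0, 0], [0, 0, 0], 1],
  [[-1, 0, 0], [0, 0, 0], 1],
])

```text
time_s: 33.27
ee_pos: [0.4632, -0.3896, 0.0793]
tool_rot: [-0.024, 0.708, 0.026, 0.705]
force: [0.8, 0.1, 0.5]
opening: 0.495
```

Call:
servo_tool([
  [[-1, 0, 0], [0, 0, 0], 1],
  [[-1, 0, 0], [0, 0, 0], 1],
  [[-1, 0, 0], [0, 0, 0], 1],
  [[-1, 0, 0], [0, 0, 0], 1],
  [[-0.3, 0.9, -0.03], [0, 0, 0], 1],
  [[0, 0.916, -0.03], [0, 0, 0], 1],
  [[0, 0.916, -0.03], [0, 0, 0], 1],
  [[0, 0.916, -0.03], [0, 0, 0], 1],
])

```text
time_s: 33.93
ee_pos: [0.4529, -0.2812, 0.2111]
tool_rot: [-0.025, 0.706, 0.025, 0.707]
force: [-0.5, 0.0, -1.3]
opening: 0.498
```

Call:
servo_tool([
  [[0, 0.916, -0.03], [0, 0, 0], 1],
  [[0, 0.916, -0.03], [0, 0, 0], 1],
  [[0, 0.916, -0.03], [0, 0, 0], 1],
  [[0, 0.916, -0.03], [0, 0, 0], 1],
  [[0, 0.916, -0.03], [0, 0, 0], 1],
  [[0, 0.916, -0.03], [0, 0, 0], 1],
  [[0, 0.916, -0.03], [0, 0, 0], 1],
  [[0, 0.916, -0.03], [0, 0, 0], 1],
])

```text
time_s: 34.6
ee_pos: [0.4301, -0.0623, 0.2108]
tool_rot: [-0.025, 0.706, 0.025, 0.707]
force: [0.7, -0.4, -0.5]
opening: 0.496
```

Call:
servo_tool([
  [[0, 0.916, -0.03], [0, 0, 0], 1],
  [[0, 0.916, -0.03], [0, 0, 0], 1],
  [[0, 0.916, -0.03], [0, 0, 0], 1],
  [[0, 0.916, -0.03], [0, 0, 0], 1],
  [[0, 0.916, -0.03], [0, 0, 0], 1],
  [[0, 0.916, -0.03], [0, 0, 0], 1],
  [[0, 0.916, -0.03], [0, 0, 0], 1],
  [[0, 0, 0], [0, 0, 0], 1],
])

```text
time_s: 35.27
ee_pos: [0.4098, 0.1334, 0.2107]
tool_rot: [-0.026, 0.706, 0.028, 0.707]
force: [-0.3, 0.2, 0.0]
opening: 0.498
```

```bash
python3 car.py
```

```text
t 35.27 tcp [0.4098 0.1334 0.2107] F [-0.3  0.2  0. ] op 0.498
R
 [[ 0.001 -0.077  0.997]
 [ 0.003  0.997  0.077]
 [-1.     0.003  0.002]]
(425, 65) -> (466, 72) 0.52
(321, 160) -> (323, 173) 0.98
(415, 160) -> (408, 166) 0.6
(321, 340) -> (320, 329) 0.95
(322, 83) -> (326, 80) 0.94
[0.5145 0.2601 0.06  ]
units x,y,z: [0.36 4.04 3.8 ]
[0.4096 0.1734 0.06  ]
units x,y,z: [0.35 1.42 0.09]
[0.481  0.1848 0.06  ]
units x,y,z: [0.36 1.62 2.49]
```

Call:
servo_tool([
  [[0, 0.66, 0.04], [0, 0, 0], 1],
  [[0, 0.66, 0.04], [0, 0, 0], 1],
  [[0, 0, 0], [0, 0, 0], 1],
  [[0, 0, 0], [0, 0, 0], 1],
  [[0, 0, 0], [0, 0, 0], 1],
  [[1, 0, 0], [0, 0, 0], 1],
  [[1, 0, 0], [0, 0, 0], 1],
  [[1, 0, 0], [0, 0, 0], 1],
])

```text
time_s: 35.98
ee_pos: [0.4106, 0.1663, 0.1197]
tool_rot: [-0.024, 0.706, 0.025, 0.708]
force: [0.3, -0.4, -0.0]
opening: 0.496
```

Call:
servo_tool([
  [[0.6, 0, 0], [0, 0, 0], 1],
  [[0.3, 0, 0], [0, 0, 0], 1],
  [[0.3, 0, 0], [0, 0, 0], 1],
  [[0.3, 0, 0], [0, 0, 0], 1],
  [[0.3, 0, 0], [0, 0, 0], 1],
  [[0.3, 0, 0], [0, 0, 0], 1],
  [[0.3, 0, 0], [0, 0, 0], 1],
  [[0.05, 0, 0], [0, 0, 0], 1],
])

```text
time_s: 36.65
ee_pos: [0.4111, 0.1686, 0.0472]
tool_rot: [-0.024, 0.706, 0.026, 0.707]
force: [-6.3, 6.0, 34.4]
opening: 0.495
```

Call:
servo_tool([
  [[0, 0, 0], [0, 0, 0], 1],
  [[0, 0, 0], [0, 0, 0], -0.35],
  [[0, 0, 0], [0, 0, 0], -0.35],
  [[0, 0, 0], [0, 0, 0], -0.35],
  [[0, 0, 0], [0, 0, 0], -0.35],
  [[0, 0, 0], [0, 0, 0], -0.35],
  [[-1, 0, 0], [0, 0, 0], -0.35],
  [[-1, 0, 0], [0, 0, 0], -0.35],
])

```text
time_s: 37.32
ee_pos: [0.4087, 0.1667, 0.1058]
tool_rot: [-0.026, 0.708, 0.024, 0.705]
force: [0.5, -0.2, 0.1]
opening: 0.676
```

Call:
servo_tool([
  [[-1, 0, 0], [0, 0, 0], -0.2],
  [[-1, 0, 0], [0, 0, 0], -0.2],
  [[-1, 0, 0], [0, 0, 0], -0.2],
  [[0, -0.8, 0.5], [0, 0, 0], -0.2],
  [[0, -0.8, 0.5], [0, 0, 0], -0.2],
  [[0, -0.8, 0.5], [0, 0, 0], -0.2],
  [[0, 0, 0], [0, 0, 0], -0.2],
  [[0, 0, 0], [0, 0, 0], -0.2],
])

```text
time_s: 37.98
ee_pos: [0.4604, 0.0974, 0.1962]
tool_rot: [-0.024, 0.707, 0.024, 0.707]
force: [-0.2, 0.1, -0.2]
opening: 0.601
```

```bash
python3 - <<'E'
from h import *
st(); c=eyes.capture("wrist"); save(c["image"],"w9"); s=eyes.capture("side"); save(s["image"],"s9")
a=cv2.imread("pics/w9.png")[0:400,150:550]; b=cv2.imread("pics/s9.png")[160:260,220:320]
cv2.imwrite("pics/c6.png",np.hstack([a,cv2.resize(b,(400,400),interpolation=cv2.INTER_CUBIC)]))
E
```

```text
t 37.98 tcp [0.4604 0.0974 0.1962] F [-0.2  0.1 -0.2] op 0.601
R
 [[-0.    -0.067  0.998]
 [-0.001  0.998  0.067]
 [-1.    -0.001 -0.   ]]
```

View pics/c6.png

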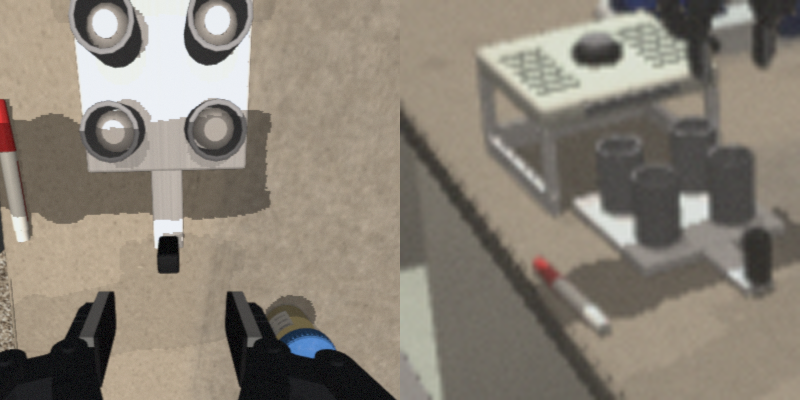

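```bash
python3 - <<'E'
from h import *
c=eyes.capture("wrist"); q=ray(c,[[308,272],[329,272]],.062).mean(0)+[-.0007,.01,0]; print(q); go([q[0],q[1],.036])
print(ray(c,[[150+113,129],[150+216,129]],.08))
E
```

```text
[0.46041735 0.06399886 0.062     ]
units x,y,z: [ 5.33 -1.2  -0.04]
[[0.41275283 0.17252636 0.08      ]
 [0.48691241 0.17783309 0.08      ]]
```

Call:
servo_tool([
  [[0, -0.6, -0.02], [0, 0, 0], -0.2],
  [[0, -0.6, -0.02], [0, 0, 0], -0.2],
  [[0.9, 0, 0], [0, 0, 0], -0.2],
  [[0.9, 0, 0], [0, 0, 0], -0.2],
  [[0.9, 0, 0], [0, 0, 0], -0.2],
  [[0.9, 0, 0], [0, 0, 0], -0.2],
  [[0.9, 0, 0], [0, 0, 0], -0.2],
  [[0.8, 0, 0], [0, 0, 0], -0.2],
])

```text
time_s: 38.8
ee_pos: [0.4605, 0.0643, 0.0359]
tool_rot: [-0.026, 0.707, 0.026, 0.706]
force: [0.8, 0.1, 0.5]
opening: 0.601
```

Call:
servo_tool([
  [[0, 0, 0], [0, 0, 0], 1],
  [[0, 0, 0], [0, 0, 0], 1],
  [[0, 0, 0], [0, 0, 0], 1],
  [[0, 0, 0], [0, 0, 0], 1],
  [[0, 0, 0], [0, 0, 0], 1],
  [[0, 0, 0], [0, 0, 0], 1],
  [[0, 0.1, 0], [0, 0, 0], 1],
  [[0, 0.2, 0], [0, 0, 0], 1],
], newtons=60)

```text
time_s: 39.47
ee_pos: [0.4611, 0.0698, 0.038]
tool_rot: [-0.025, 0.706, 0.023, 0.707]
force: [-0.5, -6.3, 0.3]
opening: 0.223
```

Call:
servo_tool([
  [[0, 0.3, 0], [0, 0, 0], 1],
  [[0, 0.3, 0], [0, 0, 0], 1],
  [[0, 0.3, 0], [0, 0, 0], 1],
  [[0, 0.3, 0], [0, 0, 0], 1],
  [[0, 0.3, 0], [0, 0, 0], 1],
  [[0, 0.3, 0], [0, 0, 0], 1],
  [[0, 0.3, 0], [0, 0, 0], 1],
  [[0, 0.3, 0], [0, 0, 0], 1],
])

```text
time_s: 40.13
ee_pos: [0.4566, 0.1426, 0.038]
tool_rot: [-0.025, 0.706, 0.024, 0.707]
force: [-0.0, -5.4, 0.9]
opening: 0.222
```

Call:
servo_tool([
  [[0, 0.3, 0], [0, 0, 0], 1],
  [[0, 0.3, 0], [0, 0, 0], 1],
  [[0, 0.3, 0], [0, 0, 0], 1],
  [[0, 0.3, 0], [0, 0, 0], 1],
  [[0, 0.3, 0], [0, 0, 0], 1],
  [[0, 0.3, 0], [0, 0, 0], 1],
  [[0, 0.2, 0], [0, 0, 0], 1],
  [[0, 0.1, 0], [0, 0, 0], 1],
])

```text
time_s: 40.8
ee_pos: [0.4518, 0.2057, 0.038]
tool_rot: [-0.025, 0.706, 0.024, 0.707]
force: [-0.8, -8.2, 2.4]
opening: 0.22
```

Call:
servo_tool([
  [[0, 0.06, 0], [0, 0, 0], 1],
  [[0, 0.06, 0], [0, 0, 0], 1],
  [[0, 0.06, 0], [0, 0, 0], 1],
  [[0, 0.06, 0], [0, 0, 0], 1],
  [[0, 0, 0], [0, 0, 0], 1],
  [[0, 0, 0], [0, 0, 0], 1],
  [[0, 0, 0], [0, 0, 0], 1],
  [[0, 0, 0], [0, 0, 0], 1],
])

```text
time_s: 41.47
ee_pos: [0.4513, 0.212, 0.038]
tool_rot: [-0.025, 0.706, 0.024, 0.707]
force: [-0.5, -5.2, 2.0]
opening: 0.218
```

Call:
servo_tool([
  [[0, 0.05, 0], [0, 0, 0], 1],
  [[0, 0.05, 0], [0, 0, 0], 1],
  [[0, 0.05, 0], [0, 0, 0], 1],
  [[0, 0.05, 0], [0, 0, 0], 1],
  [[0, 0, 0], [0, 0, 0], 1],
  [[0, 0, 0], [0, 0, 0], 1],
  [[0, 0, 0], [0, 0, 0], 1],
  [[0, 0, 0], [0, 0, 0], 1],
])

```text
time_s: 42.13
ee_pos: [0.4509, 0.2152, 0.038]
tool_rot: [-0.025, 0.707, 0.022, 0.707]
force: [0.7, -14.6, 5.4]
opening: 0.222
```

Call:
servo_tool([
  [[0, 0.05, 0], [0, 0, 0], 1],
  [[0, 0.05, 0], [0, 0, 0], 1],
  [[0, 0.05, 0], [0, 0, 0], 1],
  [[0, 0, 0], [0, 0, 0], 1],
  [[0, 0, 0], [0, 0, 0], 1],
  [[0, 0, 0], [0, 0, 0], 1],
  [[0, 0, 0], [0, 0, 0], 1],
  [[0, 0, 0], [0, 0, 0], 1],
])

```text
time_s: 42.8
ee_pos: [0.4501, 0.2154, 0.038]
tool_rot: [-0.025, 0.707, 0.019, 0.706]
force: [-0.8, -26.2, 10.7]
opening: 0.218
```

```bash
python3 - <<'E'
from h import *
st(); c=eyes.capture("wrist"); save(c["image"],"w10"); s=eyes.capture("side"); save(s["image"],"s10")
a=cv2.imread("pics/w10.png")[0:400,120:520]; b=cv2.imread("pics/s10.png")[160:260,220:320]
cv2.imwrite("pics/c7.png",np.hstack([a,cv2.resize(b,(400,400),interpolation=cv2.INTER_CUBIC)]))
E
```

```text
t 42.8 tcp [0.4501 0.2154 0.038 ] F [ -0.8 -26.2  10.7] op 0.218
R
 [[-0.001 -0.062  0.998]
 [-0.009  0.998  0.062]
 [-1.    -0.009 -0.002]]
```

View pics/c7.png

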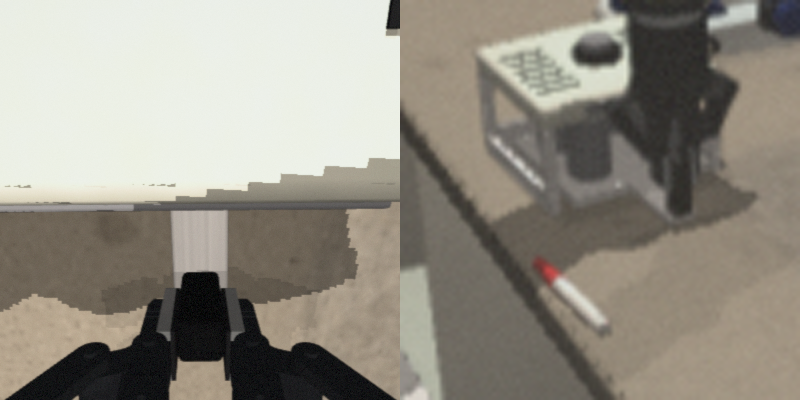

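Call:
servo_tool([
  [[0, -0.12, 0], [0, 0, 0], 1],
  [[0, 0, 0], [0, 0, 0], -0.2],
  [[0, 0, 0], [0, 0, 0], -0.2],
  [[0, 0, 0], [0, 0, 0], -0.2],
  [[0, 0, 0], [0, 0, 0], -0.2],
  [[-0.8, 0, 0], [0, 0, 0], -0.2],
  [[-1, 0, 0], [0, 0, 0], -0.2],
  [[-1, 0, 0], [0, 0, 0], -0.2],
])

```text
time_s: 43.57
ee_pos: [0.4496, 0.2211, 0.122]
tool_rot: [-0.026, 0.707, 0.025, 0.706]
force: [0.7, -0.3, 0.3]
opening: 0.599
```

Call:
servo_tool([
  [[-1, 0, 0], [0, 0, 0], 1],
  [[-1, 0, 0], [0, 0, 0], 1],
  [[-1, 0, 0], [0, 0, 0], 1],
  [[0, 0, 0], [0, 0, 0], 1],
  [[0, 0, 0], [0, 0, 0], 1],
  [[0, 0, 0], [0, 0, 0], 1],
  [[0, 0, 0], [0, 0, 0], 1],
  [[0, 0, 0], [0, 0, 0], 1],
])

```text
time_s: 44.23
ee_pos: [0.4494, 0.2206, 0.2101]
tool_rot: [-0.026, 0.707, 0.025, 0.706]
force: [0.6, -1.2, -0.3]
opening: -0.003
```

```bash
python3 - <<'E'
from h import *
st(); c=eyes.capture("wrist"); save(c["image"],"w11")
r=models.search_frame("wrist","start"); print(r)
for d in r[:1]:
    l,t,rr,b=d["rect"]; q=ray(c,[(l+rr)/2,(t+b)/2],.125)[0]; print(q); go([q[0],q[1],.16])
go([.432,.361,.16])
g=cv2.cvtColor(c["image"],cv2.COLOR_RGB2GRAY)
E
```

```text
t 44.23 tcp [0.4494 0.2206 0.2101] F [ 0.6 -1.2 -0.3] op -0.003
R
 [[-0.002 -0.071  0.997]
 [-0.001  0.997  0.071]
 [-1.    -0.001 -0.002]]
[{'rect': [273.7, 0.0, 332.1, 44.7], 'conf': 0.86}]
[0.42974982 0.35545069 0.125     ]
units x,y,z: [ 1.68  4.53 -0.34]
units x,y,z: [ 1.68  4.71 -0.25]
```

View pics/w11.png

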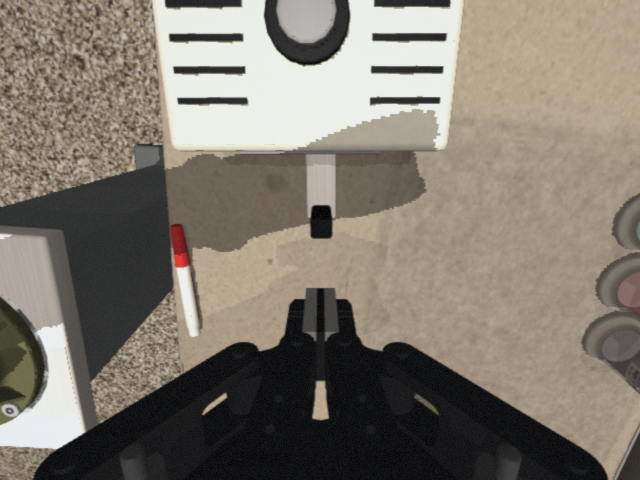

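Call:
servo_tool([
  [[0, 0.93, -0.06], [0, 0, 0], 1],
  [[0, 0.93, -0.06], [0, 0, 0], 1],
  [[0, 0.93, -0.06], [0, 0, 0], 1],
  [[0, 0.93, -0.06], [0, 0, 0], 1],
  [[0, 0.92, -0.06], [0, 0, 0], 1],
  [[0.8, 0, 0], [0, 0, 0], 1],
  [[0.8, 0, 0], [0, 0, 0], 1],
  [[0.4, 0, 0], [0, 0, 0], 1],
])

```text
time_s: 45.0
ee_pos: [0.4298, 0.3588, 0.1482]
tool_rot: [-0.027, 0.708, 0.025, 0.706]
force: [0.2, -1.3, -0.3]
opening: -0.001
```

Call:
servo_tool([
  [[0.1, 0, 0], [0, 0, 0], 1],
  [[0.1, 0, 0], [0, 0, 0], 1],
  [[0.1, 0, 0], [0, 0, 0], 1],
  [[0.1, 0, 0], [0, 0, 0], 1],
  [[0, 0, 0], [0, 0, 0], 1],
  [[0, 0, 0], [0, 0, 0], 1],
  [[0, 0, 0], [0, 0, 0], 1],
  [[0, 0, 0], [0, 0, 0], 1],
])

```text
time_s: 45.67
ee_pos: [0.4314, 0.3591, 0.1398]
tool_rot: [-0.025, 0.706, 0.025, 0.707]
force: [-0.6, 0.2, 0.0]
opening: 0.003
```

Call:
servo_tool([
  [[0.07, 0, 0], [0, 0, 0], 1],
  [[0.07, 0, 0], [0, 0, 0], 1],
  [[0.07, 0, 0], [0, 0, 0], 1],
  [[0.07, 0, 0], [0, 0, 0], 1],
  [[0, 0, 0], [0, 0, 0], 1],
  [[0, 0, 0], [0, 0, 0], 1],
  [[0, 0, 0], [0, 0, 0], 1],
  [[0, 0, 0], [0, 0, 0], 1],
])

```text
time_s: 46.33
ee_pos: [0.4316, 0.3592, 0.132]
tool_rot: [-0.025, 0.706, 0.026, 0.707]
force: [-2.1, -1.6, 11.5]
opening: 0.0
```

Call:
servo_tool([
  [[0.05, 0, 0], [0, 0, 0], 1],
  [[0.05, 0, 0], [0, 0, 0], 1],
  [[0, 0, 0], [0, 0, 0], 1],
  [[0, 0, 0], [0, 0, 0], 1],
  [[0, 0, 0], [0, 0, 0], 1],
  [[0, 0, 0], [0, 0, 0], 1],
  [[0, 0, 0], [0, 0, 0], 1],
  [[0, 0, 0], [0, 0, 0], 1],
])

```text
time_s: 47.0
ee_pos: [0.4318, 0.3593, 0.1315]
tool_rot: [-0.024, 0.706, 0.026, 0.707]
force: [-7.6, -4.7, 34.5]
opening: -0.002
```

Call:
servo_tool([
  [[-0.3, 0, 0], [0, 0, 0], 1],
  [[-1, 0, 0], [0, 0, 0], 1],
  [[-1, 0, 0], [0, 0, 0], 1],
  [[-1, 0, 0], [0, 0, 0], 1],
  [[0, -1, 0], [0, 0, 0], 1],
  [[0, -1, 0], [0, 0, 0], 1],
  [[0, -1, 0], [0, 0, 0], 1],
  [[0, -1, 0], [0, 0, 0], 1],
])

```text
time_s: 47.67
ee_pos: [0.4393, 0.238, 0.2267]
tool_rot: [-0.025, 0.707, 0.025, 0.707]
force: [0.9, -1.1, -0.0]
opening: 0.0
```

Call:
servo_tool([
  [[0, -0.6, 0.5], [0, 0, 0], 1],
  [[0, 0, 0], [0, 0, 0], 1],
  [[0, 0, 0], [0, 0, 0], 1],
  [[0, 0, 0], [0, 0, 0], 1],
  [[0, 0, 0], [0, 0, 0], 1],
  [[0, 0, 0], [0, 0, 0], 1],
  [[0, 0, 0], [0, 0, 0], 1],
  [[0, 0, 0], [0, 0, 0], 1],
])

```text
time_s: 48.33
ee_pos: [0.4557, 0.223, 0.2268]
tool_rot: [-0.026, 0.707, 0.025, 0.707]
force: [0.6, -0.4, 0.5]
opening: -0.003
```

```bash
python3 - <<'E'
from h import *
st(); c=eyes.capture("wrist"); save(c["image"],"w12"); s=eyes.capture("side"); save(s["image"],"s12")
o=track(c,"w11",[(321,222),(307,24),(212,69)]); print(ray(c,o[:1],.062)-ray(c,o[2:],.116))
r=eyes.capture("side"); print("side handle/carrier",[(np.round(d["rect"]),round(d["conf"],2)) for d in models.search_frame("side","handle")[:2]])
b=cv2.imread("pics/s12.png"); a=b[160:240,220:300];t=b[250:330,295:405]
cv2.imwrite("pics/c8.png",np.hstack([cv2.resize(a,(400,400),interpolation=cv2.INTER_CUBIC),cv2.resize(t,(400,400),interpolation=cv2.INTER_CUBIC)]))
E
```

```text
t 48.33 tcp [0.4557 0.223  0.2268] F [ 0.6 -0.4  0.5] op -0.003
R
 [[-0.    -0.072  0.997]
 [-0.     0.997  0.072]
 [-1.    -0.    -0.   ]]
(321, 222) -> (314, 219) 0.96
(307, 24) -> (297, 33) 0.99
(212, 69) -> (202, 46) 0.99
[[ 0.08147961 -0.12841084 -0.054     ]]
side handle/carrier [(array([249., 192., 296., 219.]), 0.56)]
```

View pics/c8.png

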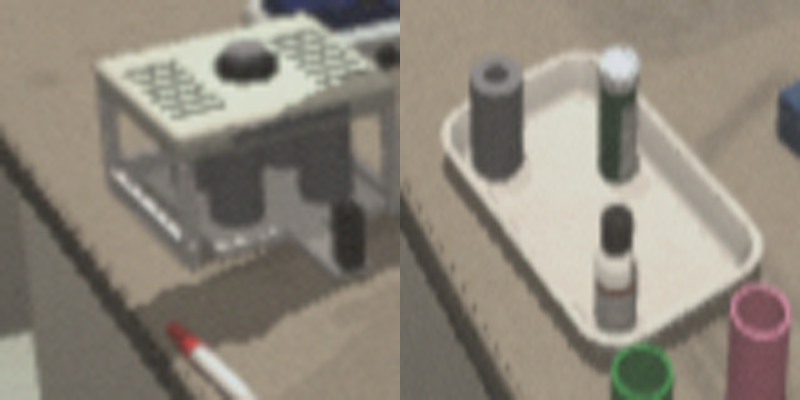

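```bash
python3 - <<'E'
from h import *
c=eyes.capture("wrist"); g=cv2.cvtColor(c["image"],cv2.COLOR_RGB2GRAY)
col=g[150:290,314].astype(int); b=np.where(col<45)[0]+150; print("dark rows",b.min(),b.max())
h=ray(c,[314,b.max()+.5],.062)[0]+[0,.01,0]; print("handle",h)
col=g[:215,250].astype(int); print("roof edge rows",[(i,col[i]) for i in range(100,180,4)])
q=ray(c,[(297,24)],.138)[0]; print("button",q)
d=h[:2]-np.array([.433,.365]); print("carrier y est",d@[-.071,.9975]+.15,"x",d@[.9975,.071])
E
```

```text
dark rows 204 232
handle [0.45166291 0.2132937  0.062     ]
roof edge rows [(100, np.int64(238)), (104, np.int64(239)), (108, np.int64(238)), (112, np.int64(238)), (116, np.int64(238)), (120, np.int64(239)), (124, np.int64(238)), (128, np.int64(240)), (132, np.int64(237)), (136, np.int64(238)), (140, np.int64(238)), (144, np.int64(237)), (148, np.int64(216)), (152, np.int64(162)), (156, np.int64(86)), (160, np.int64(83)), (164, np.int64(98)), (168, np.int64(96)), (172, np.int64(102)), (176, np.int64(101))]
button [0.43274308 0.35725837 0.138     ]
carrier y est -0.0026521035896020784 x 0.007845107304361958
```

```bash
python3 - <<'E'
from h import *
print(workorder.sign_off()); st()
E
```

```text
the job is handed in; nothing more can be done
None
the job is handed in; nothing more can be done
```

The job is done and handed in at about 48 s; the hand-in reported no verdict. I drew the carrier out to about 150 mm short of home and put all four grey sleeves on the four spigots. I then slid it back against the end stop, pressed the start button once and withdrew.

**Sleeves:** All four looked seated and upright in the wrist and side pictures before the carrier went back. Two of them bottomed out with a clear upward push (73 N and 34 N). The other two showed no such push, but ended at the height where a fully seated sleeve should be.

**Carrier:** The push stopped firmly at 26 N after 151 mm, as expected for home. The last picture puts it about 3 mm short of the hood's origin and 8 mm to the side, against limits of 8 mm and 12 mm. The 8 mm is only a rough estimate, but the rails allow no more than that.

**Button:** The force rose to 11 N and then 34 N over about 8 mm of travel, which fits a full press. The last side picture shows nothing touching the button, though I did not measure that it sprang back.

**Tray:** The reducer, vial and bottle were still standing in the tray at the end.

**Disagreement:** The first handle positions disagreed by 25 mm: 0.210 m from the wrist camera, against 0.185 m from the side and top cameras. Part of that was my misreading which face of the handle was its top. A closer look gave 0.191 m, and the grip confirmed it.

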